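Weigh out ballast nuts and latch the ballast box

ROBOT

A 6-joint arm with a two-finger parallel gripper is mounted at the origin on a cart in front of the work surface, level with it; the furniture and walls round the work are solid. World frame = base frame: x ahead of the robot, y to its left, z up, the work surface at z = 0. Lengths are in m, angles in degrees, forces in N, time in s.
With the tool pointing down it reaches from about 0.4 to 0.825 m from the base axis. Payload 7 kg.
Tool frame: the origin (TCP) lies between the finger pads; the fingertips stand 19 mm ahead of it and the grasp point (between the pads) is the TCP; x points along the fingers, y is the direction in which the jaws open and shut, and the axes are right-handed (so a half turn about x gives the same grasp; the last joint's range is limited). The gripper opens to 88 mm and grips with 3 to 60 N. Pads are 19 mm wide; open, the fingers measure 130 mm over their backs; the gripper's body (78 mm by 193 mm) begins 47 mm behind the grasp point.
Start: joints at [-52.42, 20.546, 0.682, 0, -70.136, -16.507], TCP at [0.243, -0.63, 0.246] pointing down, gripper open.
Joint ranges: [-176.03, 176.03], [-82.01, 121.73], [-58.28, 71.71], [-173.87, 95.51], [-174.79, -0.11], [-173.66, 173.66]. Speed limits (degrees/s): [136.94, 136.94, 172.46, 180, 180, 180].

INTERFACE

Orientations are given as [roll, pitch, yaw] about the fixed x, y, z axes, in that order (R = Rz(yaw) Ry(pitch) Rx(roll)).
In Python, from plant import * gives the robot as it stands.
- The arm moves only by the tool step_arm, never from a script. Its argument "steps" is a list of rows, each a list of 2 entries, a list of its own where there are three numbers: the shift along the tool's x, y, z in units of 0.02 m (1.0 is 0.02 m), then the turn about the tool's x in units of 6 degrees (1.0 is 6 degrees). A call has 1 to 20 rows; each row shifts and turns the commanded pose from where the row before left it, along the tool's axes as they then stand; what a row does not reach is not made up. A row lasts 1/12 s, in which the tool goes at most 41.7 mm and 7.16 degrees, less where a joint would pass 70% of its speed; a pose out of reach is approached as far as the arm can. A call with a number of a shift or a turn outside -1 to 1 is refused whole. A call with a gripper value outside its range is refused whole. "fingers" is the closure, from 0 (fully open) to 1 (shut), set as the call begins (left out, the last holds). The fingers move at their own pace and stop on an object; "grip_force" is the grip in N (left out, the last holds). Time passes only in rows, so rows that do not move let the fingers close. It gives the time, the measured TCP pose, the force and the opening at its end, in the units of the state.
- get_state(): the state, without advancing time (a new reading comes with each control period).
- capture(name): name is "scene" or "top"; returns the picture (480x640x3 uint8, blue, green, red); there is no depth.
- camera_model(name): a dict with "intrinsics" (3x3 intrinsics, pixels), "rvec" (rotation vector, rad) and "tvec" (3), from world to camera coordinates, as OpenCV has them. Camera axes: x right, y down, z forward; pixel columns grow to the right and rows downward; lengths in m; the calibration is good to about 2 mm. A picture is of the moment at which its call begins. camera_model takes no time and is no camera call.
- close_job(): hands the job in, once; it reports no verdict.
The state is a dict: "time_s": time; "joints": joint angles; "qd": joint speeds; "joint_torque": joint torques, N m; "tcp_pos": TCP position; "eef_rot": TCP orientation; "contact_force": force on the tool from outside, world axes, zero at the start; "moment": the same for the moment, N m; "gripper_width": finger opening in m.
Only numpy, scipy, OpenCV 4.12 (cv2) and the standard library are available. Lean on these libraries where they do the work, as an engineer would, in place of code of your own. Each camera call takes 0.05 s, during which the arm holds its last target.

TASK

Weigh out a counterweight: get the lid of the grey ballast box open (if its turn latch lies across the lid, turn it clear before you lift), pick up the steel cup by its handle and tilt it slowly until nuts start to slide, so that three or four of its nuts end up in the weighing pan and all the others stay in the cup. Stand the cup upright on its grey mat again, shut the lid fully and turn the latch all the way across it. Leave no nut lying outside the pan or the cup, and leave the other things on the worktop where they are.

Things in the scene. Friction and masses are not known exactly. Their poses are not given: they have to be found in the camera images.
- box: grey painted steel ballast box, fixed, outside 156 x 156 mm (x, y), 86 mm high, walls 5 mm, open on top under its lid. Origin: centre of the underside, on the worktop. Its x axis points from the front (latch, pointer scale) to the back (lid hinge). On the front wall, 50 mm to the -y side of the middle, a 28 x 28 mm post, 94.5 mm high, carries the latch.
- pan_floor (a point): centre of the floor of the aluminium weighing pan that floats on a spring inside the box: inside 129 x 129 mm, rim 33 mm above its floor. Empty, the floor is 40 mm above the worktop; it sinks 3 mm per nut.
- pan (a joint): how far the pan has sunk, m: 0 empty, 0.003 for each nut lying in it (3 nuts 0.009, 4 nuts 0.012), stop at 0.028. A pointer on the front of the box shows it against a plate with one tick per nut; the ticks for three and four nuts are longer and thicker.
- lid (a joint): opening angle of the lid, rad: 0 shut, 1.85 fully open. A stiff hinge: it stays at any angle, and takes about 2 N at the handle to move. The hinge line runs along the box's y axis at the top of its back wall (78 mm behind the box's centre, 86.5 mm above the worktop); the lid is a plate 156 x 156 x 8 mm.
- lid_handle (a point): middle of the lid's bar handle: a round steel bar, 11 mm thick, 78 mm long, parallel to the box's y axis, held on two thin legs 33 mm either side of its middle, 35 mm off the lid's upper face and 30 mm from its front edge. Lid shut: 129.5 mm above the worktop, 48 mm in front of the box's centre. 126 mm from the hinge line along the lid, 43 mm off it squarely.
- latch (a joint): angle of the turn latch (turnbutton), rad: 0 = its arm points along the box's -y, clear of the lid; 1.5 = arm points over the lid (box +x), the lid secured; stops at both ends. The arm is clear of the lid below about 0.2. Turns anticlockwise seen from above as it grows, about a vertical axis, stays where it is left (0.04 N m friction). Any angle is possible at the start.
- latch_grip (a point): middle of the latch's black thumb fin, on the pivot axis, 117 mm above the worktop: an upright fin 10 mm thick, 32 mm long (along the arm) and 26 mm high (101 to 127 mm above the worktop), 92 mm in front of the box's centre and 50 mm to its -y side.
- latch_tip (a point): outer end of the latch arm, 50 mm from the pivot axis; tells where the arm points.
- mat: grey mat, fixed, 180 x 180 x 3 mm, flat on the worktop. Origin: centre of its underside. Beyond it to the left an extraction dish hangs about half a metre above the worktop: keep the arm clear of it.
- cup: open stainless pouring cup, loose, about 0.16 kg empty, with the nuts inside. Foot plate 76 x 66 mm, walls 66 mm high at the back; inside 46 x 44 mm at the floor (4 mm thick). Its front wall is a chute, 44 mm wide between 30 mm side walls, that leans out 60 degrees from the vertical, towards the cup's +x. Origin: centre of the underside. z points up out of the cup.
- cup_grip (a point): grip point of the cup's black handle, at (-61.7, 0, 90.8) mm in the cup's frame. The handle is a flat bar 13 mm thick (along the cup's y), 24 mm wide, rising from the back wall and leaning back 25 degrees from the vertical (away from the chute, towards -x of the cup), and ends 22 mm beyond this point.
- cup_lip (a point): middle of the edge of the chute, over which the nuts leave, at (83.6, 0, 39) mm in the cup's frame. Tilted forward (lip down) by 30 degrees, the chute lies level; nuts that tumble onto it may leave soon after that, and lying nuts slide or roll off when it slopes down some 20 to 40 degrees more.
- nut_1_mid (a point): centre of a hexagonal steel nut, 17 mm across flats, 18 mm long, 30 g, all alike; they lie in the cup at the start. Nuts 1 to 4 stand on the cup's floor, and one to three of nuts 5 to 7 on top of them; the others are absent.
- nut_2_mid (a point): centre of a hexagonal steel nut, 17 mm across flats, 18 mm long, 30 g, all alike; they lie in the cup at the start. Nuts 1 to 4 stand on the cup's floor, and one to three of nuts 5 to 7 on top of them; the others are absent.
- nut_3_mid (a point): centre of a hexagonal steel nut, 17 mm across flats, 18 mm long, 30 g, all alike; they lie in the cup at the start. Nuts 1 to 4 stand on the cup's floor, and one to three of nuts 5 to 7 on top of them; the others are absent.
- nut_4_mid (a point): centre of a hexagonal steel nut, 17 mm across flats, 18 mm long, 30 g, all alike; they lie in the cup at the start. Nuts 1 to 4 stand on the cup's floor, and one to three of nuts 5 to 7 on top of them; the others are absent.
- nut_5_mid (a point): centre of a hexagonal steel nut, 17 mm across flats, 18 mm long, 30 g, all alike; they lie in the cup at the start. Nuts 1 to 4 stand on the cup's floor, and one to three of nuts 5 to 7 on top of them; the others are absent.
- nut_6_mid (a point): centre of a hexagonal steel nut, 17 mm across flats, 18 mm long, 30 g, all alike; they lie in the cup at the start. Nuts 1 to 4 stand on the cup's floor, and one to three of nuts 5 to 7 on top of them; the others are absent.
- nut_7_mid (a point): centre of a hexagonal steel nut, 17 mm across flats, 18 mm long, 30 g, all alike; they lie in the cup at the start. Nuts 1 to 4 stand on the cup's floor, and one to three of nuts 5 to 7 on top of them; the others are absent.
- petri: flat round dish with lid, 57 mm across, 14 mm high, a bystander. Origin: centre of its underside.
- bottle: small amber bottle with screw cap, 49 mm across, 111 mm high, a bystander. Origin: centre of its underside.

How it is judged (in metres and radians):
On the way, in this order (a step that is already met when the one before it is completed fails the run):
1. the lid is opened (value of joint lid above 1.2 rad), for 0.2 s.
2. nuts go from the tilted cup into the pan (value of joint pan above 0.002 m and angle between cup's own z axis and vertical above 0.7 rad and horizontal distance between cup_lip and box below 0.12 m), for 0.1 s.
3. three or four nuts weigh on the pan, and the cup stands upright on its mat, let go (value of joint pan between 0.0075 and 0.0135 m and horizontal distance between cup and mat below 0.065 m and angle between cup's own z axis and vertical below 0.1 rad and height (world z) of cup between -0.002 and 0.008 m and contact force between the fingers and cup below 0.1 N), for 0.3 s.
At the end, for the whole second after the job is handed in: The lid is shut (within 0.06 rad) and the latch turned across it (1.3 rad or more); three or four nuts weigh on the pan (7.5 to 13.5 mm sunk), every other nut is in the cup, and the cup stands upright on the mat (its centre within 65 mm of the mat's), at rest (value of joint lid below 0.06 rad and value of joint latch above 1.3 rad and value of joint pan between 0.0075 and 0.0135 m and horizontal distance between cup and mat below 0.065 m and angle between cup's own z axis and vertical below 0.1 rad and height (world z) of cup between -0.002 and 0.008 m and linear speed of cup below 0.02 m/s and ((x of nut_1_mid in the frame of box between -0.07 and 0.07 m and y of nut_1_mid in the frame of box between -0.07 and 0.07 m and height (world z) of nut_1_mid between 0.005 and 0.08 m) or (x of nut_1_mid in the frame of cup between -0.03 and 0.085 m and y of nut_1_mid in the frame of cup between -0.025 and 0.025 m and z of nut_1_mid in the frame of cup between 0.008 and 0.08 m and (x of nut_1_mid in the frame of cup below 0.035 m or z of nut_1_mid in the frame of cup above 0.018 m))) and ((x of nut_2_mid in the frame of box between -0.07 and 0.07 m and y of nut_2_mid in the frame of box between -0.07 and 0.07 m and height (world z) of nut_2_mid between 0.005 and 0.08 m) or (x of nut_2_mid in the frame of cup between -0.03 and 0.085 m and y of nut_2_mid in the frame of cup between -0.025 and 0.025 m and z of nut_2_mid in the frame of cup between 0.008 and 0.08 m and (x of nut_2_mid in the frame of cup below 0.035 m or z of nut_2_mid in the frame of cup above 0.018 m))) and ((x of nut_3_mid in the frame of box between -0.07 and 0.07 m and y of nut_3_mid in the frame of box between -0.07 and 0.07 m and height (world z) of nut_3_mid between 0.005 and 0.08 m) or (x of nut_3_mid in the frame of cup between -0.03 and 0.085 m and y of nut_3_mid in the frame of cup between -0.025 and 0.025 m and z of nut_3_mid in the frame of cup between 0.008 and 0.08 m and (x of nut_3_mid in the frame of cup below 0.035 m or z of nut_3_mid in the frame of cup above 0.018 m))) and ((x of nut_4_mid in the frame of box between -0.07 and 0.07 m and y of nut_4_mid in the frame of box between -0.07 and 0.07 m and height (world z) of nut_4_mid between 0.005 and 0.08 m) or (x of nut_4_mid in the frame of cup between -0.03 and 0.085 m and y of nut_4_mid in the frame of cup between -0.025 and 0.025 m and z of nut_4_mid in the frame of cup between 0.008 and 0.08 m and (x of nut_4_mid in the frame of cup below 0.035 m or z of nut_4_mid in the frame of cup above 0.018 m))) and ((x of nut_5_mid in the frame of box between -0.07 and 0.07 m and y of nut_5_mid in the frame of box between -0.07 and 0.07 m and height (world z) of nut_5_mid between 0.005 and 0.08 m) or (x of nut_5_mid in the frame of cup between -0.03 and 0.085 m and y of nut_5_mid in the frame of cup between -0.025 and 0.025 m and z of nut_5_mid in the frame of cup between 0.008 and 0.08 m and (x of nut_5_mid in the frame of cup below 0.035 m or z of nut_5_mid in the frame of cup above 0.018 m))) and ((x of nut_6_mid in the frame of box between -0.07 and 0.07 m and y of nut_6_mid in the frame of box between -0.07 and 0.07 m and height (world z) of nut_6_mid between 0.005 and 0.08 m) or (x of nut_6_mid in the frame of cup between -0.03 and 0.085 m and y of nut_6_mid in the frame of cup between -0.025 and 0.025 m and z of nut_6_mid in the frame of cup between 0.008 and 0.08 m and (x of nut_6_mid in the frame of cup below 0.035 m or z of nut_6_mid in the frame of cup above 0.018 m))) and ((x of nut_7_mid in the frame of box between -0.07 and 0.07 m and y of nut_7_mid in the frame of box between -0.07 and 0.07 m and height (world z) of nut_7_mid between 0.005 and 0.08 m) or (x of nut_7_mid in the frame of cup between -0.03 and 0.085 m and y of nut_7_mid in the frame of cup between -0.025 and 0.025 m and z of nut_7_mid in the frame of cup between 0.008 and 0.08 m and (x of nut_7_mid in the frame of cup below 0.035 m or z of nut_7_mid in the frame of cup above 0.018 m)))); the robot touches nothing.
It fails at once if the lid is lifted while the latch still lies across it (value of joint lid above 0.12 rad and value of joint latch above 0.35 rad).
It fails at once if the dish is pushed away or upset (distance of petri from where it was at the start of the episode above 0.05 m or angle between petri's own z axis and vertical above 0.5 rad).
It fails at once if the bottle is pushed away or upset (distance of bottle from where it was at the start of the episode above 0.05 m or angle between bottle's own z axis and vertical above 0.5 rad).
Of nut_5, nut_6, nut_7 only 1 to 3 are there at a start; the rules pass over those that are not, and their reading is None.
At some moment in a run one of cup may be knocked a few centimetres aside while the robot is not near it.
It also fails if it takes over 210 s, if anything falls off the work surface, if the arm or the gripper's body presses on something with over 40 N, if the wrist force passes 120 N, or if a joint passes its speed limit or range.

## Working session

There is one attempt and no reset: what is moved stays moved. The work goes in short steps, Python scripts to look and compute and a tool call to move; the robot and the scene stay as the last step left them, time stands still between calls to the robot, and variables do not carry over. Pictures are saved under pics/ and viewed, and the job is handed in when it is done.

Besides the shell and the picture viewer there is one more tool, called after "Emit:" in YAML: its name, and indented under it one key for each argument. step_arm: Moves the arm, as the interface text tells. Its arguments: {"type":"object","properties":{"steps":{"type":"array","items":{"type":"array"}},"fingers":{"type":"number"},"grip_force":{"type":"number"}},"required":["steps"]}

```bash
mkdir -p pics; ls
python3 - <<'E'
from plant import *
import cv2
print(get_state())
for n in ("scene","top"):
    cv2.imwrite(f"pics/{n}0.png",capture(n)); print(n,camera_model(n))
E
```

```text
pics
{'time_s': 0.0, 'joints': array([-5.24200273e+01,  2.05901947e+01,  6.32550260e-01, -2.04809832e-02,
       -7.01361756e+01, -1.65071360e+01]), 'qd': array([-0.05525837,  0.1009335 , -0.03281553,  0.02835775,  0.00511429,
       -0.07536503]), 'joint_torque': array([ 3.63186173e-04, -5.82717276e+01,  2.93063056e+01,  6.99750915e+00,
        7.07254512e-03, -1.53140181e-04]), 'tcp_pos': array([ 0.24250687, -0.62942563,  0.24462624]), 'eef_rot': array([ 94.91165301,  89.90422416, 115.9775148 ]), 'contact_force': array([-0.57942683, -0.51317983,  1.01510501]), 'moment': array([-0.02311561,  0.00073571,  0.00308438]), 'gripper_width': 0.08795138274956832}
scene {'intrinsics': array([[477.23046213,   0.        , 319.98469997],
       [  0.        , 477.23046213, 233.16329109],
       [  0.        ,   0.        ,   1.        ]]), 'rvec': array([ 0.70249748, -2.4953952 ,  1.29240533]), 'tvec': array([0.43324462, 0.30256153, 0.66155687])}
top {'intrinsics': array([[502.1369806 ,   0.        , 314.98907329],
       [  0.        , 502.1369806 , 242.54568388],
       [  0.        ,   0.        ,   1.        ]]), 'rvec': array([ 2.16550269, -2.11272645,  0.17400347]), 'tvec': array([-0.09344445,  0.57762754,  0.94712739])}
```

View pics/scene0.png

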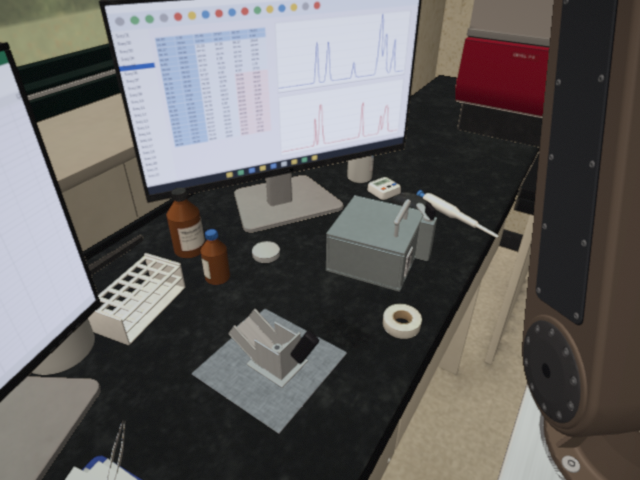

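View pics/top0.png

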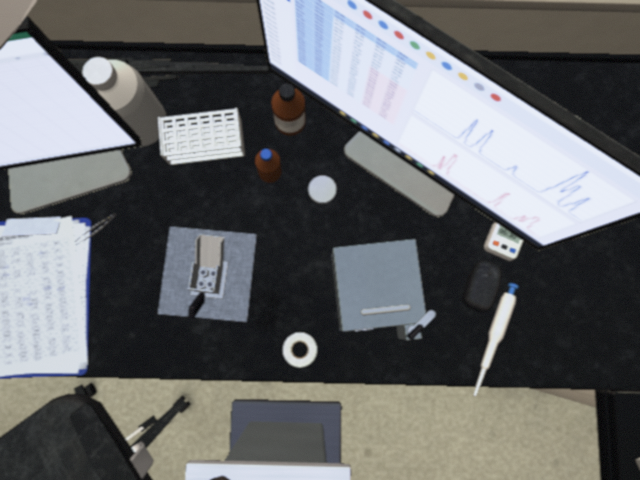

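```bash
cat > h.py <<'E'
from plant import *
import cv2, numpy as np
from scipy.spatial.transform import Rotation as R
def proj(n,P):
    m=camera_model(n); return cv2.projectPoints(np.array(P,float).reshape(-1,3),m['rvec'],m['tvec'],m['intrinsics'],None)[0].reshape(-1,2)
def unproj(n,uv,z):
    m=camera_model(n); Rm=cv2.Rodrigues(m['rvec'])[0]; c=-Rm.T@m['tvec']
    d=Rm.T@np.linalg.inv(m['intrinsics'])@np.array([uv[0],uv[1],1.]); return c+d*(z-c[2])/d[2]
def snap(n,f,crop=None,s=1):
    im=capture(n)
    if crop: x0,y0,x1,y1=crop; im=im[y0:y1,x0:x1]
    if s!=1: im=cv2.resize(im,None,fx=s,fy=s,interpolation=cv2.INTER_CUBIC)
    cv2.imwrite('pics/'+f,im)
def fT(yaw_deg,xyz):
    T=np.eye(4);T[:3,:3]=R.from_euler('z',yaw_deg,degrees=True).as_matrix();T[:3,3]=xyz;return T
E
python3 - <<'E'
from h import *
for n in("scene","top"):
    m=camera_model(n);Rm=cv2.Rodrigues(m['rvec'])[0];print(n,-Rm.T@m['tvec'])
print(proj("top",[[0.5,0,0],[.7,0,0],[.5,.3,0],[0,0,0]]))
for uv in [(169,226),(256,235),(248,322),(158,314)]: print('mat',unproj('top',uv,.003))
for uv in [(332,247),(416,239),(425,322),(341,331)]: print('lid',unproj('top',uv,.0945))
for uv in [(362,311),(409,308)]: print('handle',unproj('top',uv,.135))
print('petri',unproj('top',(322,189),.014),'bottle',unproj('top',(266,155),.111))
a=cv2.imread('pics/top0.png');cv2.imwrite('pics/t0c.png',cv2.resize(a[210:350,140:270],None,fx=5,fy=4.2))
cv2.imwrite('pics/t0b.png',cv2.resize(a[225:355,320:450],None,fx=4.5,fy=4.5,interpolation=cv2.INTER_CUBIC))
a=cv2.imread('pics/scene0.png');cv2.imwrite('pics/s0b.png',cv2.resize(a[180:300,310:450],None,fx=5,fy=5,interpolation=cv2.INTER_CUBIC))
cv2.imwrite('pics/s0c.png',cv2.resize(a[290:440,180:360],None,fx=4,fy=4,interpolation=cv2.INTER_CUBIC))
E
```

```text
scene [0.18271054 0.53841224 0.62740018]
top [ 0.42160302 -0.07865209  1.02737553]
[[275.23326918 283.7020522 ]
 [278.73545746 188.82968145]
 [128.52840125 280.08228689]
 [265.44778305 548.78553543]]
mat [0.61394258 0.22444439 0.003     ]
mat [0.59952571 0.04328282 0.003     ]
mat [0.42136424 0.05173239 0.003     ]
mat [0.43287743 0.23385446 0.003     ]
lid [ 0.56433425 -0.11130859  0.0945    ]
lid [ 0.58354856 -0.26939131  0.0945    ]
lid [ 0.42928936 -0.28473957  0.0945    ]
lid [ 0.40926685 -0.13072112  0.0945    ]
handle [ 0.44540853 -0.1649054   0.135     ]
handle [ 0.4526816  -0.24779892  0.135     ]
petri [ 0.69813769 -0.09101994  0.014     ] bottle [0.73555104 0.01807063 0.111     ]
```

View pics/t0c.png

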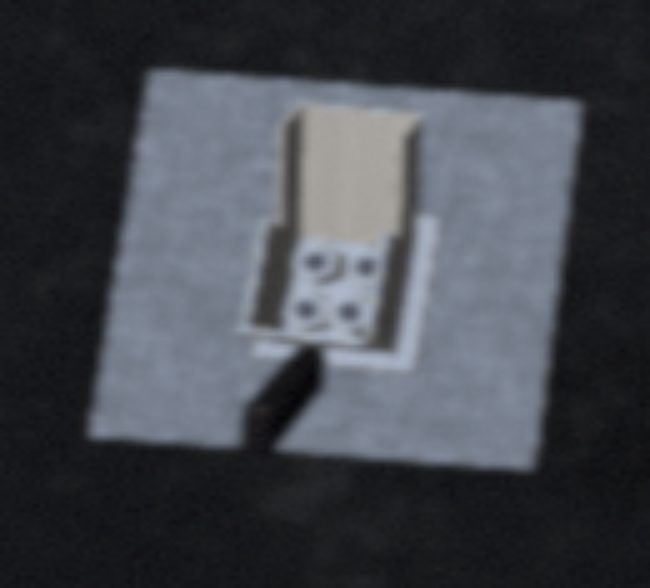

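View pics/t0b.png

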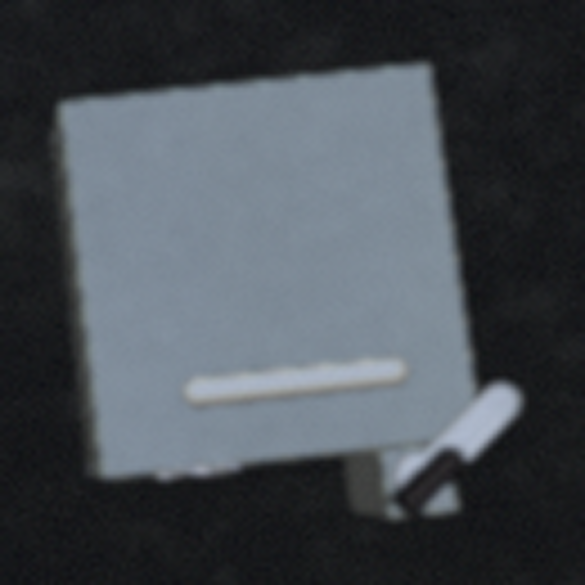

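View pics/s0b.png

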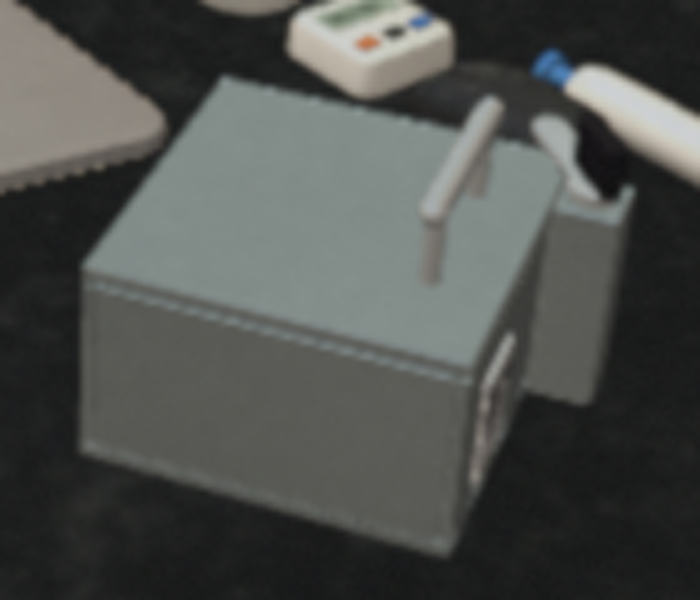

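View pics/s0c.png

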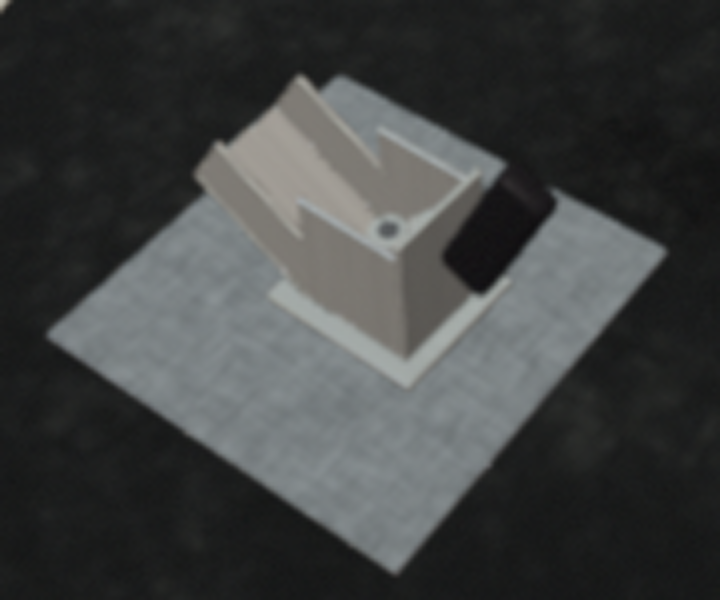

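```bash
cat > fit.py <<'E'
from h import *
from scipy.optimize import least_squares
def fit(obs,x0,z):  # obs: (cam,uv,local xyz)
    def res(p):
        T=fT(p[2],[p[0],p[1],z]); r=[]
        for n,uv,X in obs: r+=list(proj(n,(T@np.r_[X,1])[:3])[0]-uv)
        return r
    s=least_squares(res,x0,x_scale=[.01,.01,1]); return s.x,np.array(s.fun).reshape(-1,2).round(1)
E
python3 - <<'E'
from fit import *
h=.078
tl=lambda u,v:(u/4.5+320-.4,v/4.5+225-.4); sb=lambda u,v:(u/5+310-.4,v/5+180-.4)
obs=[('top',tl(62,103),(h,h,.0945)),('top',tl(431,65),(h,-h,.0945)),('top',tl(473,440),(-h,-h,.0945)),('top',tl(97,475),(-h,h,.0945)),
('scene',sb(225,75),(h,-h,.0945)),('scene',sb(84,268),(h,h,.0945)),('scene',sb(470,370),(-h,h,.0945)),('scene',sb(562,170),(-h,-h,.0945)),
('scene',sb(82,450),(h,h,0)),('scene',sb(450,552),(-h,h,0)),('top',tl(194,391),(-.048,.039,.132)),('top',tl(400,371),(-.048,-.039,.132))]
p,r=fit(obs,[.5,-.2,7],0);print('box',p);print(r.tolist())
T=fT(p[2],[p[0],p[1],0])
for z in(.1,):
    w=unproj('top',tl(510,395),z); q=np.linalg.inv(T)@np.r_[w,1]; d=q[:2]-[-.092,-.05]; print('tip',q,np.hypot(*d),'latch',np.degrees(np.arctan2(d[0],-d[1])))
w=[np.linalg.inv(T)@np.r_[unproj('top',tl(*u),.127),1] for u in((460,458),(410,505))];print('fin',w)
tc=lambda u,v:(u/5+140-.4,v/4.2+210-.4); sc=lambda u,v:(u/4+180-.4,v/4+290-.4)
m=.09
obs=[('top',tc(147,68),(m,m,.003)),('top',tc(583,100),(m,-m,.003)),('top',tc(537,470),(-m,-m,.003)),('top',tc(88,437),(-m,m,.003)),
('scene',sc(46,334),(m,m,.003)),('scene',sc(397,575),(-m,m,.003)),('scene',sc(667,250),(-m,-m,.003))]
p,r=fit(obs,[.52,.14,-5],0);print('mat',p);print(r.tolist())
a,b=.038,.033
obs=[('top',tc(434,217),(a,-b,.004)),('top',tc(412,371),(-a,-b,.004)),('scene',sc(268,293),(a,b,.004)),('scene',sc(408,386),(-a,b,.004)),('scene',sc(509,281),(-a,-b,.004)),
('top',tc(260,425),(-.071,0,.1107)),]
p,r=fit(obs,[.52,.14,-5],0.003);print('cup',p);print(r.tolist())
E
```

```text
box [ 0.49641328 -0.20001081  7.09729893]
[[-0.5, -0.4], [-0.2, -0.0], [1.6, 0.0], [0.7, 0.8], [-0.5, 0.3], [-1.0, -0.7], [-0.1, -0.6], [2.6, -2.6], [-1.1, 0.5], [-1.2, 1.5], [0.4, 0.4], [-1.6, 0.4]]
tip [-0.0611576  -0.09138209  0.1         1.        ] 0.05161134327701913 latch 36.6974538581391
fin [array([-0.08348761, -0.06199838,  0.127     ,  1.        ]), array([-0.09956213, -0.04005353,  0.127     ,  1.        ])]
mat [ 0.51764375  0.13913361 -3.55905749]
[[0.5, 0.6], [-0.4, 0.5], [-0.5, 0.0], [0.5, 0.1], [-0.4, 0.2], [-0.3, -0.6], [-0.1, -0.2]]
cup [ 0.50827894  0.13468201 -4.75381602]
[[1.1, -0.3], [0.5, 0.2], [-1.2, 0.5], [-0.2, 0.5], [0.4, -0.6], [-0.3, 0.7]]
```

```bash
cat >> h.py <<'E'
BOX=fT(7.1,[.4964,-.2000,0])
def bw(x,y,z): return (BOX@np.array([x,y,z,1.]))[:3]
def tool():
    s=get_state(); M=R.from_euler('xyz',s['eef_rot'],degrees=True).as_matrix(); return s,M
def plan(pos,yaw):  # yaw = world angle of tool y; prints tool shift in units & turn units
    s,M=tool(); y=M[:,1]; cur=np.degrees(np.arctan2(y[1],y[0])); d=(yaw-cur+90)%180-90
    print('cur',s['tcp_pos'].round(4),'yaw',cur.round(2),'tilt',np.degrees(np.arccos(-M[2,0])).round(2),'J',s['joints'].round(1),'t',s['time_s'])
    print('shift units in current axes',((M.T@(np.array(pos)-s['tcp_pos']))/.02).round(3),'turn units',round(-d/6,3))
E
python3 - <<'E'
from h import *
# latch: arm dir in box (sin a,-cos a); jaws perpendicular: (cos a, sin a)-> box angle a
plan(bw(-.092,-.05,.25),7.1+36.7)
print(bw(-.092,-.05,0))
E
```

```text
cur [ 0.2425 -0.6295  0.2447] yaw 111.07 tilt 0.09 J [-52.4  20.6   0.6  -0.  -70.1 -16.5] t 0.1
shift units in current axes [-0.245 14.161 14.497] turn units 11.211
[ 0.41128554 -0.26098793  0.        ]
```

Emit:
step_arm:
  steps:
    - [[0,0.944,0.966],0]
    - [[0,0.944,0.966],0]
    - [[0,0.944,0.966],0]
    - [[0,0.944,0.966],0]
    - [[0,0.944,0.966],0]
    - [[0,0.944,0.966],0]
    - [[0,0.944,0.966],0]
    - [[0,0.944,0.966],0]
    - [[0,0.944,0.966],0]
    - [[0,0.944,0.966],0]
    - [[0,0.944,0.966],0]
    - [[0,0.944,0.966],0]
    - [[0,0.944,0.966],0]
    - [[0,0.944,0.966],0]
    - [[0,0.944,0.966],0]
  fingers: 0.68

```text
time_s: 1.35
tcp_pos: [0.4114, -0.26, 0.2454]
eef_rot: [121.9, 90.0, 143.0]
contact_force: [0.3, -0.3, 0.2]
gripper_width: 0.0281
```

Emit:
step_arm:
  steps:
    - [[0,0,0],1]
    - [[0,0,0],1]
    - [[0,0,0],1]
    - [[0,0,0],1]
    - [[0,0,0],1]
    - [[0,0,0],1]
    - [[0,0,0],1]
    - [[0,0,0],1]
    - [[0,0,0],1]
    - [[0,0,0],1]
    - [[0,0,0],1]
    - [[0,0,0],0.21]
    - [[0,0,0],0]

```text
time_s: 2.43
tcp_pos: [0.4111, -0.2613, 0.2454]
eef_rot: [-158.5, 90.0, 155.4]
contact_force: [0.1, 0.1, 0.4]
gripper_width: 0.0283
```

Run:
```python
from h import *
plan(bw(-.092,-.05,.121),7.1+36.7);print(get_state()['gripper_width'])
```

```text
cur [ 0.4111 -0.2613  0.2454] yaw 43.88 tilt 0.02 J [  -9.3    2.6  -22.3   -0.   -65.1 -126.9] t 2.4333
shift units in current axes [ 6.218e+00  1.900e-02 -2.000e-03] turn units 0.014
0.02825868769087363
```

Emit:
step_arm:
  steps:
    - [[1,0,0],0]
    - [[1,0,0],0]
    - [[1,0,0],0]
    - [[1,0,0],0]
    - [[1,0,0],0]
    - [[0.65,0,0],0]
    - [[0.5,0,0],0]
    - [[0,0,0],0]

```text
time_s: 3.1
tcp_pos: [0.4099, -0.261, 0.1204]
eef_rot: [-149.6, 89.8, 164.4]
contact_force: [0.4, -0.1, -0.1]
gripper_width: 0.028
```

Emit:
step_arm:
  steps:
    - [[0,0,0],0]
    - [[0,0,0],0]
    - [[0,0,0],0]
    - [[0,0,0],0]
    - [[0,0,0],0]
    - [[0,0,0],0]
    - [[0,0,0],0]
    - [[0,0,0],0]
  fingers: 1
  grip_force: 20

```text
time_s: 3.77
tcp_pos: [0.4112, -0.2619, 0.1234]
eef_rot: [-19.1, 89.9, -65.3]
contact_force: [-3.5, -4.2, 6.3]
gripper_width: 0.0101
```

Emit:
step_arm:
  steps:
    - [[0,0,0],0.5]
    - [[0,0,0],0.5]
    - [[0,0,0],0.5]
    - [[0,0,0],0.5]
    - [[0,0,0],0.5]
    - [[0,0,0],0.5]
    - [[0,0,0],0.5]
    - [[0,0,0],0.5]
    - [[0,0,0],0.5]
    - [[0,0,0],0.5]
    - [[0,0,0],0.5]
    - [[0,0,0],0.4]
    - [[0,0,0],0]

```text
time_s: 4.85
tcp_pos: [0.4119, -0.2616, 0.1234]
eef_rot: [62.8, 89.9, -18.9]
contact_force: [-1.3, -1.4, 5.7]
gripper_width: 0.01
```

Run:
```python
from h import *
plan(bw(-.092,-.05,.121),7.1);s=get_state();print(s['gripper_width'],s['moment'],s['contact_force'])
snap('scene','a1.png',(310,100,470,300),3.5)
```

```text
cur [ 0.4119 -0.2616  0.1234] yaw 8.33 tilt 0.1 J [  -9.3    9.8  -32.     0.   -48.1 -162.4] t 4.85
shift units in current axes [ 0.118 -0.027 -0.034] turn units 0.205
0.010004899013625576 [-0.65628552  0.60429631 -0.04929496] [-1.271131   -1.37120935  5.66995205]
```

View pics/a1.png

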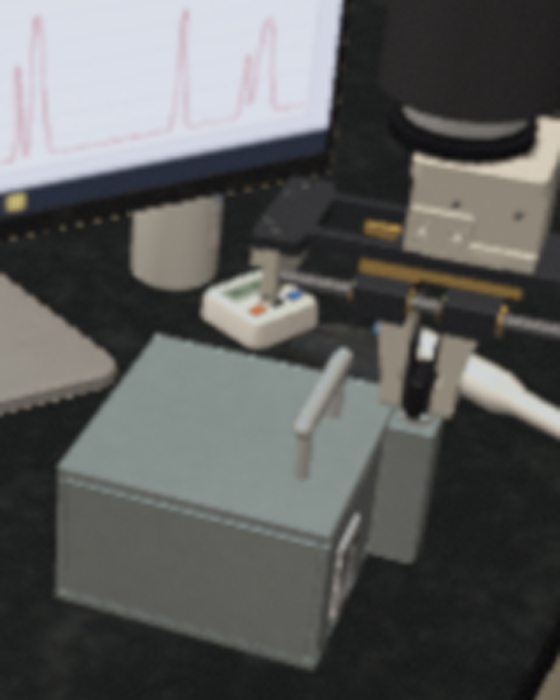

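Emit:
step_arm:
  steps:
    - [[0,0,0],0]
    - [[0,0,0],0]
    - [[0,0,0],0]
    - [[-0.3,0,0],0]
    - [[-1,0,0],0]
    - [[-1,0,0],0]
    - [[-1,0,0],0]
    - [[-0.5,0,0],0]
    - [[0,0,0],0]
  fingers: 0.62

```text
time_s: 5.65
tcp_pos: [0.4126, -0.2617, 0.2011]
eef_rot: [66.9, 89.7, -14.7]
contact_force: [0.1, -0.2, -0.1]
gripper_width: 0.0332
```

Run:
```python
from h import *
plan(bw(-.048,0,.1335),7.1);s=get_state();print(s['gripper_width'],s['moment'],s['contact_force'])
snap('top','a2.png',(300,200,480,370),3.5)
```

```text
cur [ 0.4126 -0.2617  0.2011] yaw 8.44 tilt 0.26 J [  -9.3    4.8  -26.2    0.   -58.8 -162.3] t 5.65
shift units in current axes [ 3.387  2.185 -2.499] turn units 0.224
0.033236949555223806 [-0.15992356 -0.01527988 -0.03389017] [ 0.08827226 -0.18109183 -0.06175491]
```

View pics/a2.png

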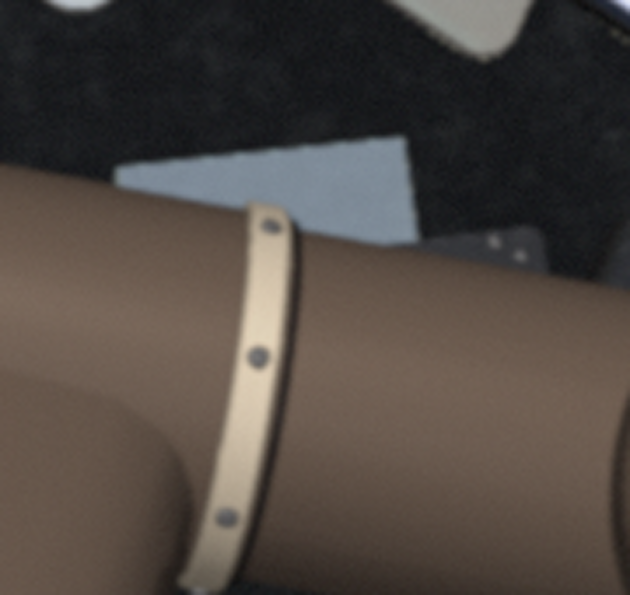

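Emit:
step_arm:
  steps:
    - [[0,0.73,-0.83],0]
    - [[0,0.73,-0.83],0]
    - [[0,0.73,-0.83],0]
    - [[0,0,0],0.22]
    - [[0,0,0],0]

```text
time_s: 6.12
tcp_pos: [0.4471, -0.2048, 0.1974]
eef_rot: [-110.4, 89.9, 166.7]
contact_force: [0.2, -0.1, 0.2]
gripper_width: 0.0332
```

Run:
```python
from h import *
plan(bw(-.048,0,.1335),7.1)
snap('scene','a3.png',(310,100,470,300),3.5)
```

```text
cur [ 0.4471 -0.2048  0.1974] yaw 7.12 tilt 0.11 J [  -1.7    5.5  -25.8   -0.   -58.8 -171.2] t 6.1167
shift units in current axes [3.195 0.08  0.067] turn units 0.003
```

View pics/a3.png

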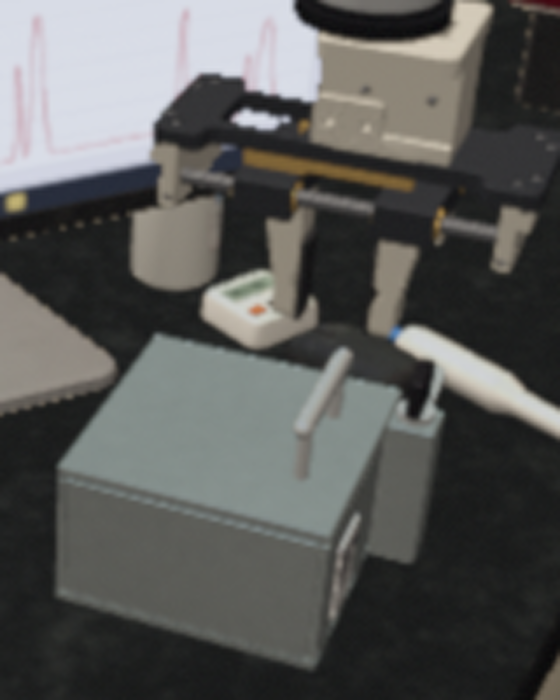

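Emit:
step_arm:
  steps:
    - [[0,0,0],-1]
    - [[0,0,0],-1]
    - [[0,0,0],-1]
    - [[0,0,0],-1]
    - [[0,0,0],-1]
    - [[0,0,0],-1]
    - [[0,0,0],-1]
    - [[0,0,0],-1]
    - [[0,0,0],-1]
    - [[0,0,0],-1]
    - [[0,0,0],-1]
    - [[0,0,0],-1]
    - [[0,0,0],-1]
    - [[0,0,0],-1]
    - [[0,0,0],-1]

```text
time_s: 7.42
tcp_pos: [0.4464, -0.2063, 0.1979]
eef_rot: [159.8, 89.9, 167.1]
contact_force: [0.3, -1.1, -1.2]
gripper_width: 0.0335
```

Emit:
step_arm:
  steps:
    - [[0,0,0],-1]
    - [[0,0,0],-1]
    - [[0,0,0],-1]
    - [[0,0,0],-1]
    - [[0,0,0],-1]
    - [[0,0,0],-1]
    - [[0,0,0],-1]
    - [[0,0,0],-1]
    - [[0,0,0],-1]
    - [[0,0,0],-1]
    - [[0,0,0],-1]
    - [[0,0,0],-1]
    - [[0,0,0],-1]
    - [[0,0,0],-1]
    - [[0,0,0],-1]

```text
time_s: 8.67
tcp_pos: [0.4465, -0.2063, 0.198]
eef_rot: [69.8, 89.9, 167.2]
contact_force: [0.5, 0.1, 0.3]
gripper_width: 0.0331
```

Run:
```python
from h import *
plan(bw(-.048,0,.1335),7.1)
```

```text
cur [ 0.4465 -0.2063  0.198 ] yaw -172.64 tilt 0.06 J [ -1.9   5.4 -25.8  -0.  -58.8   9.2] t 8.6667
shift units in current axes [ 3.223e+00 -1.200e-01  3.000e-03] turn units 0.044
```

Emit:
step_arm:
  steps:
    - [[0,-0.12,0],0]
    - [[0.8,0,0],0]
    - [[0.8,0,0],0]
    - [[0.8,0,0],0]
    - [[0.8,0,0],0]
    - [[0,0,0],0]

```text
time_s: 9.17
tcp_pos: [0.4474, -0.2055, 0.1315]
eef_rot: [72.5, 89.7, 169.4]
contact_force: [-0.1, 0.1, -0.3]
gripper_width: 0.0333
```

Emit:
step_arm:
  steps:
    - [[0,0,0],0]
    - [[0,0,0],0]
    - [[0,0,0],0]
    - [[0,0,0],0]
    - [[0,0,0],0]
    - [[0,0,0],0]
  fingers: 1
  grip_force: 20

```text
time_s: 9.67
tcp_pos: [0.449, -0.2057, 0.1353]
eef_rot: [112.8, 90.0, -150.1]
contact_force: [-4.6, -0.3, 6.0]
gripper_width: 0.0102
```

Run:
```python
from h import *
plan(bw(-.048,0,.1335),7.1); s,M=tool(); print(s['gripper_width'],s['contact_force'])
p0=s['tcp_pos']; b=np.linalg.inv(BOX)@np.r_[p0,1]; print(b)
# arc of bar about hinge, TCP offset constant; increments in tool units
h=np.array([.078,.0865]); bar=np.array([-.048,.1295]); v=bar-h
pts=[]
for th in np.linspace(0,1.4,29):
    c,s_=np.cos(th),np.sin(th); pts.append(h+np.array([c*v[0]+s_*v[1],-s_*v[0]+c*v[1]]))
d=np.diff(np.array(pts),axis=0)/.02
# tool x=-z ; tool y = -box x
print([[round(-q[1],2),round(-q[0],2)] for q in d])
print(pts[-1])
```

```text
cur [ 0.449  -0.2057  0.1353] yaw -172.92 tilt 0.04 J [ -1.7   9.6 -30.4   0.  -50.1   8.8] t 9.6667
shift units in current axes [ 0.091  0.014 -0.011] turn units -0.003
0.010208484255845161 [-4.55551236 -0.28460712  6.00125467]
[-4.77148990e-02  2.20651243e-04  1.35311923e-01  1.00000000e+00]
[[np.float64(-0.31), np.float64(-0.12)], [np.float64(-0.31), np.float64(-0.13)], [np.float64(-0.3), np.float64(-0.15)], [np.float64(-0.29), np.float64(-0.16)], [np.float64(-0.28), np.float64(-0.18)], [np.float64(-0.27), np.float64(-0.19)], [np.float64(-0.26), np.float64(-0.2)], [np.float64(-0.25), np.float64(-0.22)], [np.float64(-0.24), np.float64(-0.23)], [np.float64(-0.23), np.float64(-0.24)], [np.float64(-0.22), np.float64(-0.25)], [np.float64(-0.21), np.float64(-0.26)], [np.float64(-0.19), np.float64(-0.27)], [np.float64(-0.18), np.float64(-0.28)], [np.float64(-0.16), np.float64(-0.29)], [np.float64(-0.15), np.float64(-0.3)], [np.float64(-0.13), np.float64(-0.3)], [np.float64(-0.12), np.float64(-0.31)], [np.float64(-0.1), np.float64(-0.32)], [np.float64(-0.09), np.float64(-0.32)], [np.float64(-0.07), np.float64(-0.33)], [np.float64(-0.06), np.float64(-0.33)], [np.float64(-0.04), np.float64(-0.33)], [np.float64(-0.02), np.float64(-0.33)], [np.float64(-0.01), np.float64(-0.33)], [np.float64(0.01), np.float64(-0.33)], [np.float64(0.03), np.float64(-0.33)], [np.float64(0.04), np.float64(-0.33)]]
[0.09895848 0.21797525]
```

Emit:
step_arm:
  steps:
    - [[-0.31,-0.12,0],0]
    - [[-0.31,-0.13,0],0]
    - [[-0.3,-0.15,0],0]
    - [[-0.29,-0.16,0],0]
    - [[-0.28,-0.18,0],0]
    - [[-0.27,-0.19,0],0]
    - [[-0.26,-0.2,0],0]
    - [[-0.25,-0.22,0],0]

```text
time_s: 10.33
tcp_pos: [0.4735, -0.2025, 0.1803]
eef_rot: [84.6, 89.6, -178.4]
contact_force: [-12.2, -2.9, 6.0]
gripper_width: 0.0101
```

Run:
```python
from h import *
s,M=tool();print(s['tcp_pos'],s['contact_force'],s['gripper_width'],np.linalg.inv(BOX)@np.r_[s['tcp_pos'],1])
snap('scene','a4.png',(310,100,470,300),3)
```

```text
[ 0.47345616 -0.20245726  0.18030442] [-12.24238597  -2.8803726    6.00217723] 0.010080744150457963 [-2.30716225e-02  3.97472517e-04  1.80304419e-01  1.00000000e+00]
```

View pics/a4.png

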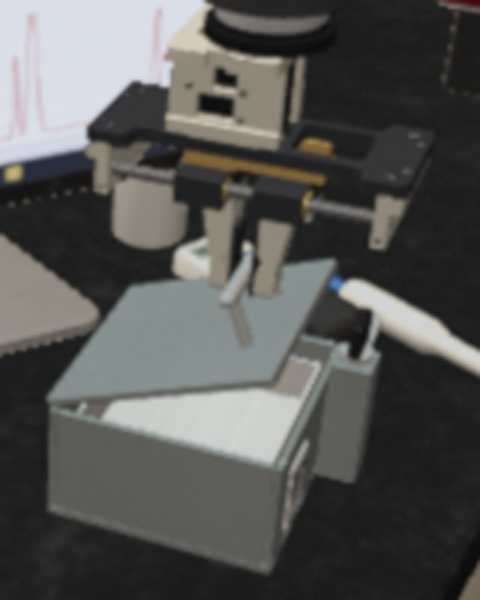

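Lid is opening, latch clear. Continue.

Emit:
step_arm:
  steps:
    - [[-0.24,-0.23,0],0]
    - [[-0.23,-0.24,0],0]
    - [[-0.22,-0.25,0],0]
    - [[-0.21,-0.26,0],0]
    - [[-0.19,-0.27,0],0]
    - [[-0.18,-0.28,0],0]
    - [[-0.16,-0.29,0],0]
    - [[-0.15,-0.3,0],0]
    - [[-0.13,-0.3,0],0]
    - [[-0.12,-0.31,0],0]

```text
time_s: 11.22
tcp_pos: [0.5303, -0.1952, 0.2185]
eef_rot: [55.9, 90.0, 153.0]
contact_force: [-6.2, 1.5, 6.0]
gripper_width: 0.0101
```

Emit:
step_arm:
  steps:
    - [[-0.1,-0.32,0],0]
    - [[-0.09,-0.32,0],0]
    - [[-0.07,-0.33,0],0]
    - [[-0.06,-0.33,0],0]
    - [[-0.04,-0.33,0],0]
    - [[-0.02,-0.33,0],0]
    - [[-0.01,-0.33,0],0]
    - [[0.01,-0.33,0],0]
    - [[0.03,-0.33,0],0]
    - [[0.04,-0.33,0],0]
    - [[0,0,0],0]
    - [[0,0,0],0]

```text
time_s: 12.22
tcp_pos: [0.5967, -0.187, 0.2224]
eef_rot: [-83.5, 89.9, 13.7]
contact_force: [1.0, 2.9, 0.0]
gripper_width: 0.0099
```

Run:
```python
from h import *
s,M=tool();print(s['tcp_pos'],s['contact_force'],s['gripper_width'],np.linalg.inv(BOX)@np.r_[s['tcp_pos'],1],s['time_s'])
snap('scene','a5.png',(310,40,470,300),2.3)
```

```text
[ 0.59673084 -0.18697283  0.22236082] [0.95354878 2.92318037 0.00894905] 0.00986732187289167 [1.01171677e-01 5.26238781e-04 2.22360815e-01 1.00000000e+00] 12.2167
```

View pics/a5.png

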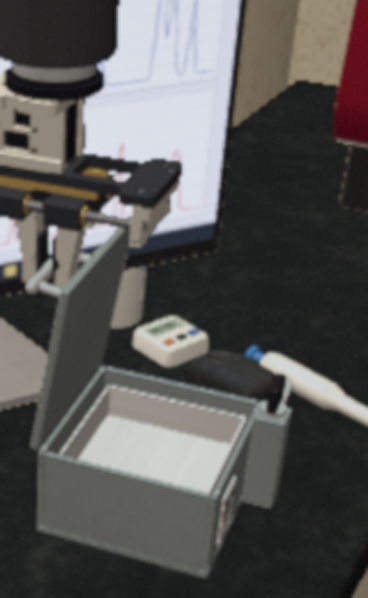

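Run:
```python
from h import *
h=np.array([.078,.0865]); bar=np.array([-.048,.1295]); v=bar-h
pts=[]
for th in np.arange(1.4,1.66,.05):
    c,s_=np.cos(th),np.sin(th); pts.append(h+np.array([c*v[0]+s_*v[1],-s_*v[0]+c*v[1]]))
d=np.diff(np.array(pts),axis=0)/.02
print([[round(float(-q[1]),2),round(float(-q[0]),2)] for q in d])
```

```text
[[0.06, -0.33], [0.08, -0.32], [0.09, -0.32], [0.11, -0.31], [0.12, -0.31]]
```

Emit:
step_arm:
  steps:
    - [[0.06,-0.33,0],0]
    - [[0.08,-0.32,0],0]
    - [[0.09,-0.32,0],0]
    - [[0.11,-0.31,0],0]
    - [[0,0,0],0]
    - [[0,0,0],0]

```text
time_s: 12.77
tcp_pos: [0.622, -0.184, 0.2156]
eef_rot: [-107.3, 90.0, -10.2]
contact_force: [0.4, 2.0, -0.8]
gripper_width: 0.0099
```

Emit:
step_arm:
  steps:
    - [[0,0,0],0]
    - [[0,0,0],0]
    - [[0,0,0],0]
    - [[-0.4,0,0],0]
    - [[-1,0,0],0]
    - [[-1,0,0],0]
    - [[-1,0,0],0]
    - [[-1,0,0],0]
    - [[-1,0,0],0]
    - [[0,0,0],0]
  fingers: 0.77

```text
time_s: 13.6
tcp_pos: [0.6226, -0.185, 0.3299]
eef_rot: [-112.0, 89.5, -14.9]
contact_force: [0.5, 0.6, 1.7]
gripper_width: 0.0199
```

Run:
```python
from h import *
s,M=tool();print(s['tcp_pos'],s['contact_force'],s['gripper_width'],s['time_s'])
im=capture('scene');cv2.imwrite('pics/a6.png',im);
```

```text
[ 0.62258132 -0.18499897  0.32989516] [0.50872831 0.57159127 1.71105037] 0.019940034340244613 13.6
```

View pics/a6.png

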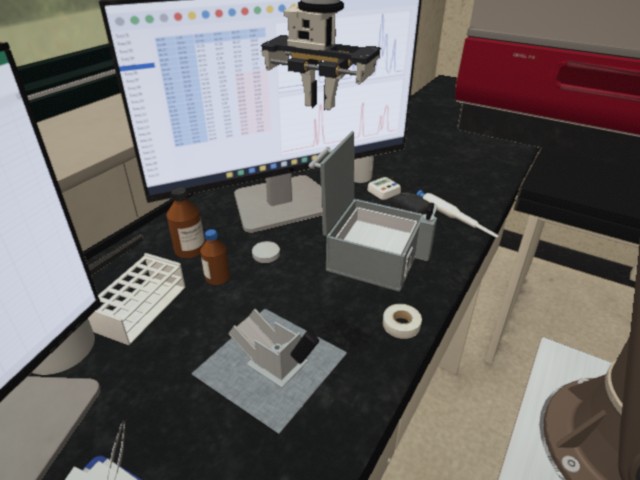

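```bash
cat >> h.py <<'E'
CUP=fT(-4.75,[.5083,.1347,.003])
def cw(x,y,z): return (CUP@np.array([x,y,z,1.]))[:3]
E
python3 - <<'E'
from h import *
g=cw(-.0617,0,.0908);print(g)
plan([g[0],g[1],.25],85.25)
im=capture('top');cv2.imwrite('pics/t1.png',cv2.resize(im[200:350,130:450],None,fx=2.5,fy=2.5,interpolation=cv2.INTER_CUBIC))
a=cv2.imread('pics/a6.png');cv2.imwrite('pics/s1b.png',cv2.resize(a[190:300,310:450],None,fx=5,fy=5,interpolation=cv2.INTER_CUBIC))
E
```

```text
[0.44681191 0.13980927 0.0938    ]
cur [ 0.622  -0.1846  0.3276] yaw -172.91 tilt 0.32 J [  0.7  15.7   4.4   0.1 -78.3   6.4] t 13.65
shift units in current axes [ 3.817  6.714 17.184] turn units -13.027
```

View pics/t1.png

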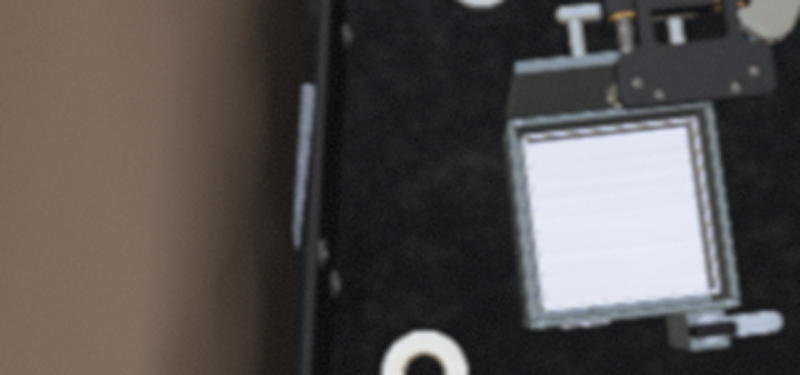

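View pics/s1b.png

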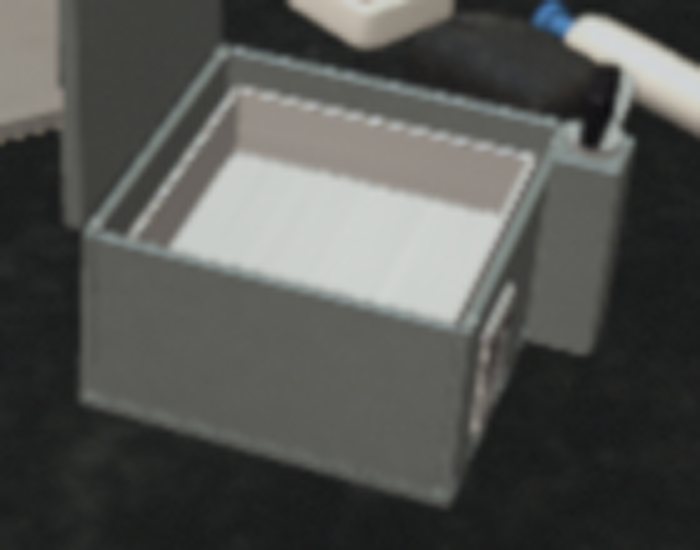

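Run:
```python
from h import *
for uv in[(98,70),(130,100),(20,15),(155,140)]: print(uv,unproj('top',uv,.5).round(3),unproj('top',uv,.1).round(3),proj('scene',[unproj('top',uv,.5)]),proj('scene',[unproj('top',uv,.1)]))
```

```text
(98, 70) [0.697 0.17  0.5  ] [0.906 0.358 0.1  ] [[103.98335119  29.9263714 ]] [[-21.15824556 312.42751109]]
(130, 100) [0.662 0.131 0.5  ] [0.845 0.29  0.1  ] [[151.2608129   27.15554597]] [[ 43.96093158 300.65621462]]
(20, 15) [0.762 0.265 0.5  ] [1.02  0.526 0.1  ] [[-11.11039696  39.77224181]] [[-188.50509943  354.79342466]]
(155, 140) [0.616 0.1   0.5  ] [0.764 0.235 0.1  ] [[198.95589221  26.81834687]] [[106.54070463 298.64377913]]
```

Emit:
step_arm:
  steps:
    - [[0,0.373,0.955],0]
    - [[0,0.373,0.955],0]
    - [[0,0.373,0.955],0]
    - [[0,0.373,0.955],0]
    - [[0,0.373,0.955],0]
    - [[0,0.373,0.955],0]
    - [[0,0.373,0.955],0]
    - [[0,0.373,0.955],0]
    - [[0,0.373,0.955],0]
    - [[0,0,0],0]

```text
time_s: 14.53
tcp_pos: [0.5316, -0.0199, 0.3237]
eef_rot: [40.0, 89.9, 137.2]
contact_force: [-0.2, -1.1, 0.3]
gripper_width: 0.0199
```

Run:
```python
from h import *
s,M=tool();print(s['tcp_pos'],s['joints'],s['time_s'])
im=capture('scene');cv2.imwrite('pics/a7.png',im);
im=capture('top');cv2.imwrite('pics/a7t.png',im);
```

```text
[ 0.53159836 -0.01993008  0.32366961] [ 1.89540764e+01  4.53334653e+00 -9.91313135e+00 -4.64519717e-02
 -7.55777089e+01 -1.17637693e+01] 14.5333
```

View pics/a7.png

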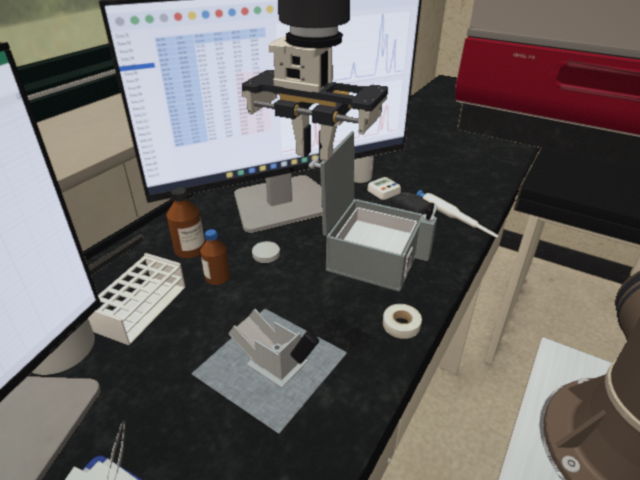

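View pics/a7t.png

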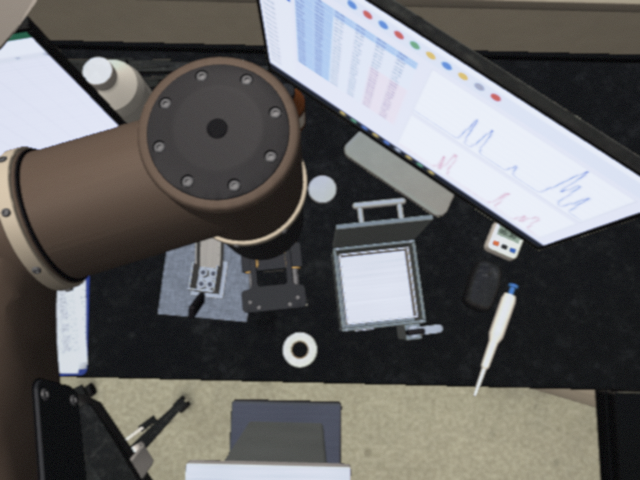

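Emit:
step_arm:
  steps:
    - [[0,0.373,0.955],0]
    - [[0,0.373,0.955],0]
    - [[0,0.373,0.955],0]
    - [[0,0.373,0.955],0]
    - [[0,0.373,0.955],0]
    - [[0,0.373,0.955],0]
    - [[0,0.373,0.955],0]
    - [[0,0.373,0.955],0]
    - [[0,0.373,0.955],0]
    - [[0,0,0],0]
  fingers: 0.5

```text
time_s: 15.47
tcp_pos: [0.4448, 0.1419, 0.3237]
eef_rot: [64.0, 90.0, 161.1]
contact_force: [0.4, 0.4, -0.2]
gripper_width: 0.0437
```

Emit:
step_arm:
  steps:
    - [[0,0,0],-1]
    - [[0,0,0],-1]
    - [[0,0,0],-1]
    - [[0,0,0],-1]
    - [[0,0,0],-1]
    - [[0,0,0],-1]
    - [[0,0,0],-1]
    - [[0,0,0],-1]
    - [[0,0,0],-1]
    - [[0,0,0],-1]
    - [[0,0,0],-1]
    - [[0,0,0],-1]
    - [[0,0,0],-1]
    - [[0,0,0],0]

```text
time_s: 16.63
tcp_pos: [0.4459, 0.1398, 0.3236]
eef_rot: [52.6, 89.9, -132.1]
contact_force: [-0.3, -0.2, 1.1]
gripper_width: 0.0439
```

Run:
```python
from h import *
plan(cw(-.0617,0,.0908),85.25)
snap('scene','a8.png')
```

```text
cur [0.4459 0.1398 0.3236] yaw -94.69 tilt 0.05 J [ 41.6  -2.1 -16.8   0.  -75.4  43.7] t 16.6333
shift units in current axes [11.487 -0.014 -0.051] turn units 0.01
```

View pics/a8.png

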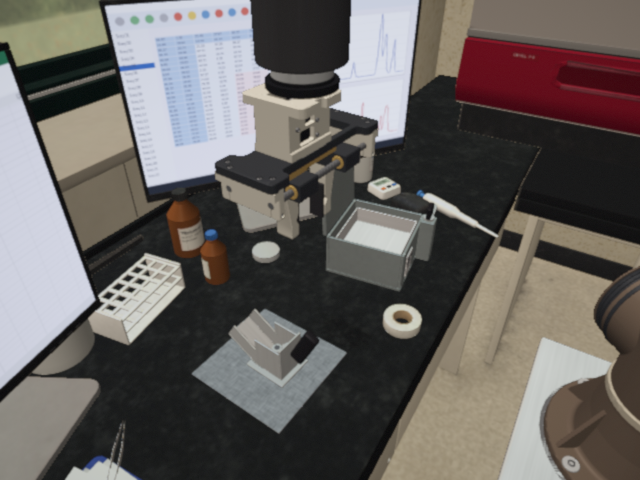

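Emit:
step_arm:
  steps:
    - [[1,0,0],0]
    - [[1,0,0],0]
    - [[1,0,0],0]
    - [[1,0,0],0]
    - [[1,0,0],0]
    - [[1,0,0],0]
    - [[1,0,0],0]
    - [[1,0,0],0]
    - [[1,0,0],0]
    - [[1,0,0],0]
    - [[0.75,0,0],0]
    - [[0.73,0,0],0]
    - [[0,0,0],0]
    - [[0,0,0],0]

```text
time_s: 17.85
tcp_pos: [0.4454, 0.1399, 0.0939]
eef_rot: [51.3, 89.9, -133.8]
contact_force: [0.7, -0.3, 0.4]
gripper_width: 0.0439
```

Run:
```python
from h import *
plan(cw(-.0617,0,.0908),85.25)
snap('scene','a9.png',(180,200,380,440),2.4)
```

```text
cur [0.4454 0.1399 0.0939] yaw -95.07 tilt 0.12 J [ 41.7  10.4 -36.3   0.  -43.4  43.2] t 17.85
shift units in current axes [ 0.005 -0.002 -0.071] turn units -0.053
```

View pics/a9.png

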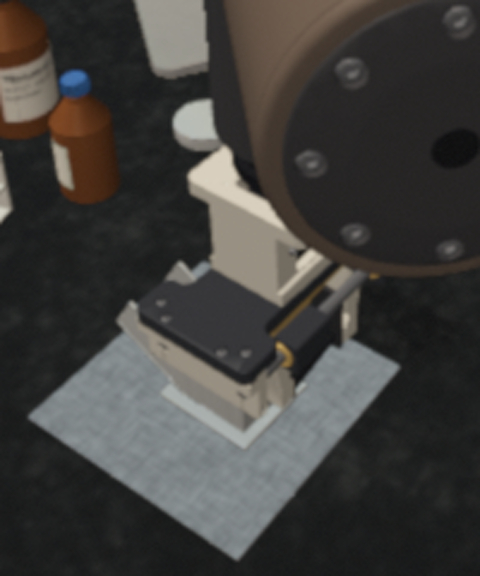

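Close with a moderate grip.

Emit:
step_arm:
  steps:
    - [[0,0,0],0]
    - [[0,0,0],0]
    - [[0,0,0],0]
    - [[0,0,0],0]
    - [[0,0,0],0]
    - [[0,0,0],0]
    - [[0,0,0],0]
  fingers: 1
  grip_force: 40

```text
time_s: 18.48
tcp_pos: [0.4456, 0.1405, 0.0947]
eef_rot: [-169.2, 90.0, 5.9]
contact_force: [-1.5, -1.0, 3.4]
gripper_width: 0.0129
```

Emit:
step_arm:
  steps:
    - [[-0.2,0,0],0]
    - [[-0.3,0,0],0]
    - [[-0.5,0,0],0]
    - [[0,0,0],0]
    - [[0,0,0],0]

```text
time_s: 18.9
tcp_pos: [0.4456, 0.1408, 0.1147]
eef_rot: [-125.4, 89.9, 49.7]
contact_force: [0.4, -0.5, -2.8]
gripper_width: 0.0124
```

Run:
```python
from h import *
plan(cw(-.0617,0,.0908),85.25);s=get_state();print(s['contact_force'],s['moment'],s['gripper_width'])
snap('scene','b0.png',(180,200,380,440),2.4)
```

```text
cur [0.4456 0.1408 0.1147] yaw -94.91 tilt 0.07 J [ 41.8   8.6 -35.   -0.  -46.3  43.3] t 18.9
shift units in current axes [ 1.047  0.043 -0.062] turn units -0.027
[ 0.39296929 -0.50432794 -2.80494721] [-0.07265042  0.31794865 -0.01849724] 0.012443286041020048
```

View pics/b0.png

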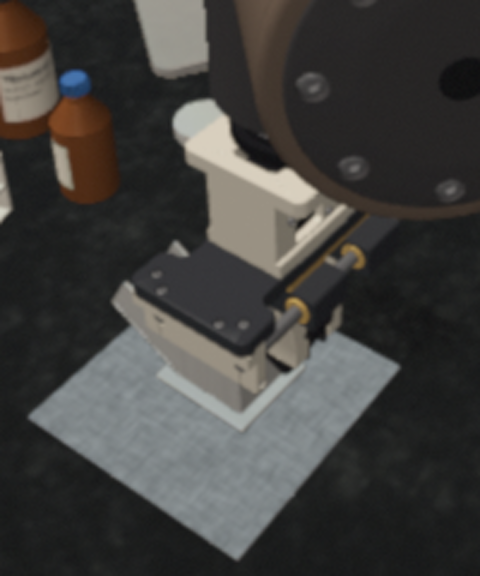

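Emit:
step_arm:
  steps:
    - [[0.5,0,0],0]
    - [[0.4,0,0],0]
    - [[0.1,0,0],0]
    - [[0,0,0],0]

```text
time_s: 19.28
tcp_pos: [0.4453, 0.1404, 0.0944]
eef_rot: [64.3, 89.9, -120.5]
contact_force: [-2.8, -1.4, 7.6]
gripper_width: 0.0125
```

Emit:
step_arm:
  steps:
    - [[0,0,0],0]
    - [[0,0,0],0]
    - [[-0.15,0,-0.17],0]
    - [[-0.15,0,-0.17],0]
    - [[-0.15,0,-0.17],0]
    - [[-0.15,0,-0.17],0]
    - [[-0.15,0,-0.17],0]
    - [[0,0,0],0]
    - [[0,0,0],0]
  grip_force: 12

```text
time_s: 20.03
tcp_pos: [0.4626, 0.139, 0.1094]
eef_rot: [-109.5, 90.0, 65.5]
contact_force: [-0.9, -0.5, -1.6]
gripper_width: 0.0132
```

Run:
```python
from h import *
plan(cw(-.0617,0,.0908),85.25);s=get_state();print(s['contact_force'],s['moment'],s['gripper_width'])
snap('scene','b1.png',(180,200,380,440),2.4)
```

```text
cur [0.4626 0.139  0.1094] yaw -94.94 tilt 0.01 J [ 40.1  10.5 -33.5  -0.  -46.   45. ] t 20.0333
shift units in current axes [0.78  0.028 0.791] turn units -0.031
[-0.94180614 -0.53976122 -1.61420066] [-0.13641776  0.34305673  0.00983044] 0.013207988701228883
```

View pics/b1.png

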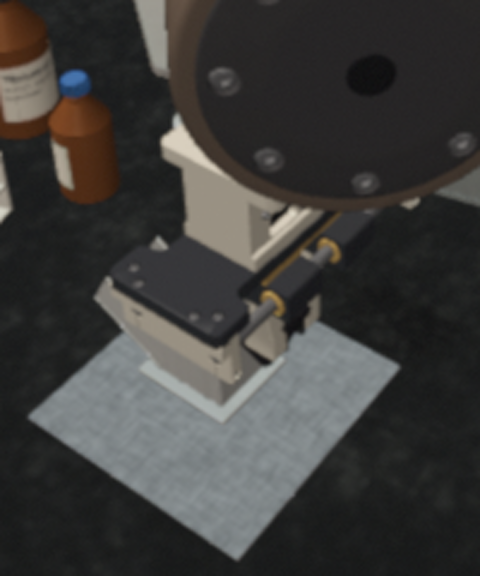

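Emit:
step_arm:
  steps:
    - [[0,0,0],0]
    - [[0,0,0],0]
    - [[0,0,0],0]
    - [[0,0,0],0]
    - [[0,0,0],0]
  grip_force: 5

```text
time_s: 20.5
tcp_pos: [0.4623, 0.139, 0.1094]
eef_rot: [23.8, 90.0, -161.1]
contact_force: [-1.8, -0.6, -0.4]
gripper_width: 0.013
```

Run:
```python
from h import *
plan(cw(-.0617,0,.0908),85.25);s=get_state();print(s['contact_force'],s['moment'],s['gripper_width'])
snap('scene','b2.png',(180,200,380,440),2.4)
```

```text
cur [0.4623 0.139  0.1094] yaw -94.9 tilt 0.01 J [ 40.2  10.5 -33.5  -0.  -46.   45. ] t 20.5
shift units in current axes [0.78  0.027 0.772] turn units -0.025
[-1.8193147  -0.56424408 -0.39853169] [-0.05715691  0.6834248   0.01787287] 0.012988141663177591
```

View pics/b2.png

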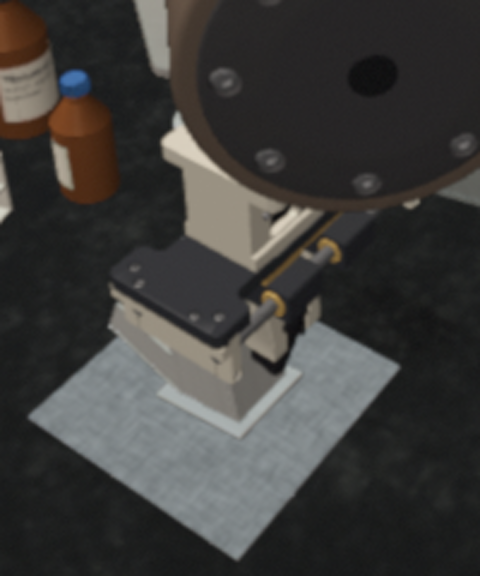

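Emit:
step_arm:
  steps:
    - [[-0.08,0,-0.11],0]
    - [[-0.08,0,-0.11],0]
    - [[-0.08,0,-0.11],0]
    - [[-0.08,0,-0.11],0]
    - [[-0.08,0,-0.11],0]
    - [[-0.06,0,-0.11],0]
    - [[-0.06,0,-0.11],0]
    - [[-0.06,0,-0.11],0]
    - [[-0.06,0,-0.11],0]
    - [[0,0,0],0]
    - [[0,0,0],0]

```text
time_s: 21.47
tcp_pos: [0.4826, 0.1375, 0.1224]
eef_rot: [-154.5, 90.0, 20.6]
contact_force: [-0.5, -0.4, 0.5]
gripper_width: 0.013
```

Run:
```python
from h import *
plan(cw(-.0617,0,.0908),85.25);s=get_state();print(s['contact_force'],s['moment'],s['gripper_width'])
snap('scene','b3.png',(180,200,380,440),2.4)
```

```text
cur [0.4826 0.1375 0.1224] yaw -94.91 tilt 0.04 J [ 38.4  11.2 -30.4   0.  -48.4  46.7] t 21.4667
shift units in current axes [1.427 0.036 1.792] turn units -0.026
[-0.46877645 -0.36207101  0.47942515] [-0.2265088   0.23776357 -0.01764622] 0.012971849548755953
```

View pics/b3.png

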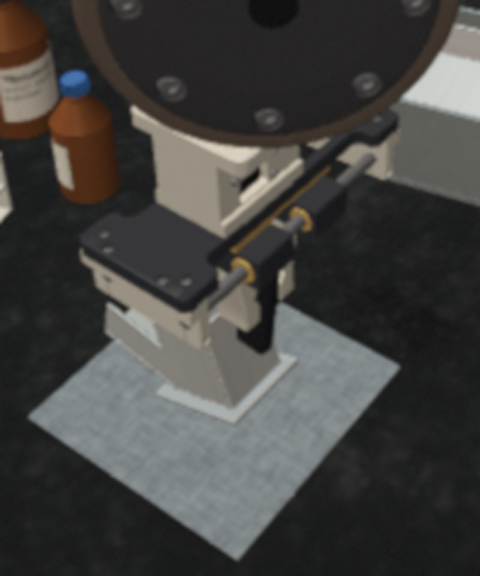

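```bash
cat >> h.py <<'E'
G=np.array([-.0617,0,.0908])
def cupT(tcp,yaw,th,g=G):  # th deg forward tilt, cup yaw
    Rm=(R.from_euler('z',yaw,degrees=True)*R.from_euler('y',th,degrees=True)).as_matrix()
    T=np.eye(4);T[:3,:3]=Rm;T[:3,3]=np.array(tcp)-Rm@g;return T
KP={'bl':(-.038,.033,0),'fl':(.038,.033,0),'br':(-.038,-.033,0),'fr':(.038,-.033,0),'lipL':(.0836,.022,.039),'lipR':(.0836,-.022,.039),'bwL':(-.025,.025,.066),'bwR':(-.025,-.025,.066),'hend':(-.071,0,.1107)}
def cproj(n,T): return {k:proj(n,(T@np.r_[v,1])[:3])[0].round(1).tolist() for k,v in KP.items()}
def overlay(T,f,crop,s,n='scene'):
    im=capture(n);x0,y0,x1,y1=crop
    im=cv2.resize(im[y0:y1,x0:x1],None,fx=s,fy=s,interpolation=cv2.INTER_CUBIC)
    q=cproj(n,T); P=lambda k:tuple(int(round((a-b)*s)) for a,b in zip(q[k],(x0,y0)))
    for a,b in [('bl','fl'),('fl','fr'),('fr','br'),('br','bl'),('lipL','lipR'),('bwL','bwR')]: cv2.line(im,P(a),P(b),(0,0,255),1)
    cv2.circle(im,P('hend'),3,(0,255,0),1); cv2.imwrite('pics/'+f,im)
E
python3 - <<'E'
from h import *
from scipy.optimize import least_squares
s,M=tool(); tcp=s['tcp_pos']
obs={'bl':(277.9,375.8),'fl':(246.7,363.8)}
def res(p):
    q=cproj('scene',cupT(tcp,-4.9,p[0],G+[p[1],0,p[2]])); return np.r_[[np.subtract(q[k],obs[k]) for k in obs]].ravel()
r=least_squares(res,[15,0,0],x_scale=[1,.01,.01],diff_step=1e-3);print(r.x,r.fun)
overlay(cupT(tcp,-4.9,r.x[0],G+[r.x[1],0,r.x[2]]),'b3o.png',(180,200,380,440),2.4)
E
```

```text
[15.  0.  0.] [-3.1 -1.5 -5.6 -3.6]
```

View pics/b3o.png

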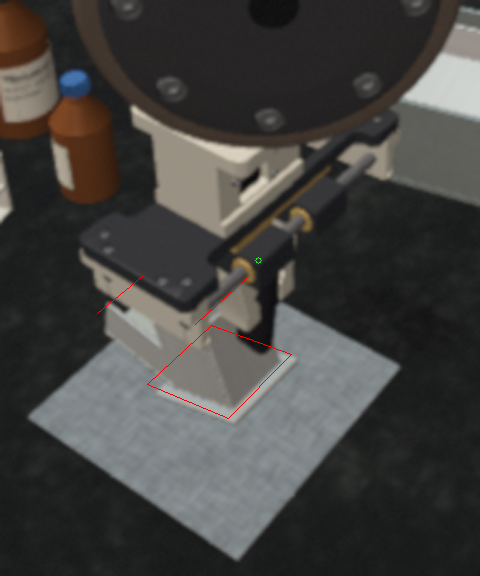

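```bash
sed -i 's/\[0\].round(1).tolist() for k,v in KP/[0].tolist() for k,v in KP/' h.py
cat >> h.py <<'E'
from scipy.optimize import least_squares
def fitth(tcp,yaw,obs,th0=20):
    def res(p):
        q=cproj('scene',cupT(tcp,yaw,p[0],G+[p[1],0,p[2]])); return np.r_[np.r_[[np.subtract(q[k],obs[k]) for k in obs]].ravel(),p[1]*200,p[2]*200]
    return least_squares(res,[th0,0,0],x_scale=[1,.01,.01])
E
python3 - <<'E'
from h import *
s,M=tool(); tcp=s['tcp_pos']
obs={'bl':(277.9,375.8),'fl':(246.7,363.8)}
r=fitth(tcp,-4.9,obs);print(r.x,r.fun)
overlay(cupT(tcp,-4.9,r.x[0],G+[r.x[1],0,r.x[2]]),'b3p.png',(180,200,380,440),2.4)
E
```

```text
[ 1.96933366e+01  1.02933853e-03 -2.25052443e-03] [ 0.75308665 -0.15829806 -1.0669842   0.49222473  0.20586771 -0.45010489]
```

View pics/b3p.png

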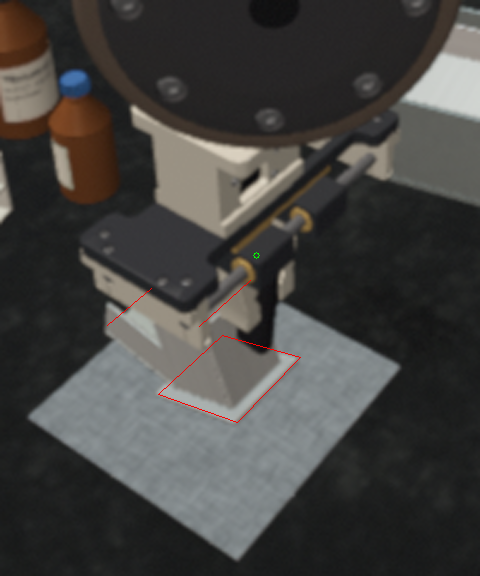

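Emit:
step_arm:
  steps:
    - [[0,0,0],0]
    - [[0,0,0],0]
    - [[0,0,0],0]
    - [[0,0,0],0]
  grip_force: 60

```text
time_s: 21.95
tcp_pos: [0.4823, 0.1375, 0.1222]
eef_rot: [-149.5, 90.0, 25.6]
contact_force: [-0.0, -0.3, 0.8]
gripper_width: 0.0125
```

Emit:
step_arm:
  steps:
    - [[-0.1,0,0],0]
    - [[-0.3,0,0],0]
    - [[-0.5,0,0],0]
    - [[-0.5,0,0],0]
    - [[-0.5,0,0],0]
    - [[-0.5,0,0],0]
    - [[-0.5,0,0],0]
    - [[-0.5,0,0],0]
    - [[-0.5,0,0],0]
    - [[-0.5,0,0],0]
    - [[-0.5,0,0],0]
    - [[-0.5,0,0],0]
    - [[-0.5,0,0],0]
    - [[-0.5,0,0],0]
    - [[-0.3,0,0],0]
    - [[0,0,0],0]
    - [[0,0,0],0]

```text
time_s: 23.37
tcp_pos: [0.4821, 0.1374, 0.2563]
eef_rot: [-107.8, 90.0, 67.3]
contact_force: [0.5, 0.3, -2.7]
gripper_width: 0.0126
```

Run:
```python
from h import *
s,M=tool();print(s['contact_force'],s['gripper_width'],s['tcp_pos'])
overlay(cupT(s['tcp_pos'],-4.9,20),'b4.png',(180,100,420,400),2)
plan(bw(-.015,.1426+.06,.25),7.1)
```

```text
[ 0.51026763  0.27769612 -2.70069845] 0.012573718261628402 [0.48209916 0.13744741 0.25625529]
cur [0.4819 0.1373 0.2558] yaw -94.91 tilt 0.04 J [ 38.4   3.6 -19.8  -0.  -66.6  46.7] t 23.4167
shift units in current axes [0.289 6.989 0.673] turn units 12.998
```

View pics/b4.png

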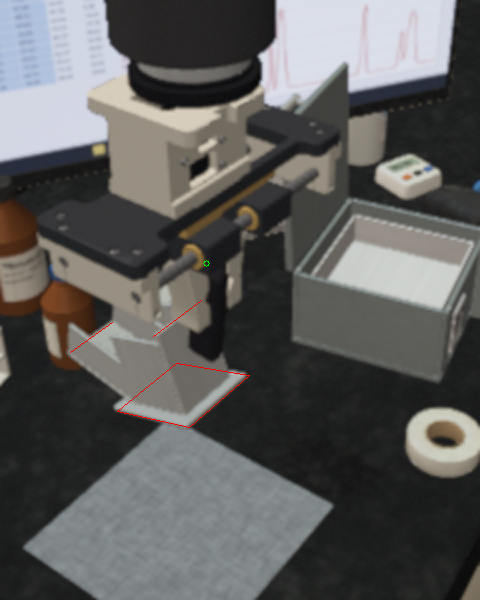

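Emit:
step_arm:
  steps:
    - [[0,0,0],0.3]
    - [[0,0,0],0.6]
    - [[0,0,0],0.7]
    - [[0,0,0],0.7]
    - [[0,0,0],0.7]
    - [[0,0,0],0.7]
    - [[0,0,0],0.7]
    - [[0,0,0],0.7]
    - [[0,0,0],0.7]
    - [[0,0,0],0.7]
    - [[0,0,0],0.7]
    - [[0,0,0],0.7]
    - [[0,0,0],0.7]
    - [[0,0,0],0.7]
    - [[0,0,0],0.7]
    - [[0,0,0],0.7]
    - [[0,0,0],0.7]
    - [[0,0,0],0.7]
    - [[0,0,0],0.6]
    - [[0,0,0],0.3]

```text
time_s: 25.08
tcp_pos: [0.4818, 0.1372, 0.2553]
eef_rot: [111.1, 89.9, -152.1]
contact_force: [0.5, -0.2, -2.2]
gripper_width: 0.0127
```

Run:
```python
from h import *
plan(bw(-.015,.1426+.03,.23),7.1)
```

```text
cur [0.4818 0.1372 0.2553] yaw -173.12 tilt 0.08 J [ 38.4   3.6 -19.9  -0.  -66.6 -31.5] t 25.0833
shift units in current axes [ 1.272  2.075 -8.199] turn units -0.037
```

Emit:
step_arm:
  steps:
    - [[0,0.1,-0.3],0]
    - [[0,0.13,-0.5],0]
    - [[0,0.13,-0.5],0]
    - [[0,0.13,-0.5],0]
    - [[0,0.13,-0.5],0]
    - [[0,0.13,-0.5],0]
    - [[0,0.13,-0.5],0]
    - [[0,0.13,-0.5],0]
    - [[0,0.13,-0.5],0]
    - [[0,0.13,-0.5],0]
    - [[0,0.13,-0.5],0]
    - [[0,0.13,-0.5],0]
    - [[0,0.13,-0.5],0]
    - [[0,0.13,-0.5],0]
    - [[0,0.13,-0.5],0]
    - [[0,0.13,-0.5],0]
    - [[0,0,-0.3],-0.04]
    - [[0,0,0],0]

```text
time_s: 26.58
tcp_pos: [0.4615, -0.0296, 0.2562]
eef_rot: [178.9, 90.0, -83.8]
contact_force: [0.1, 0.0, -3.4]
gripper_width: 0.0126
```

Run:
```python
from h import *
s,M=tool();print(s['contact_force'],s['gripper_width'],s['tcp_pos'])
overlay(cupT(s['tcp_pos'],-82.9,20),'b5.png',(250,60,470,340),2.1)
plan(bw(-.015,.1426,.205),7.1)
im=capture('top');cv2.imwrite('pics/b5t.png',cv2.resize(im[200:350,200:450],None,fx=3,fy=3))
```

```text
[ 9.70382386e-02  1.89618829e-03 -3.37838462e+00] 0.012607379902789139 [ 0.4614612  -0.02960723  0.25617492]
cur [ 0.4615 -0.0291  0.2561] yaw -172.73 tilt 0.0 J [ 20.9  -0.4 -23.9   0.  -66.5 -13.6] t 26.6333
shift units in current axes [ 2.557  0.082 -1.567] turn units 0.028
```

View pics/b5.png

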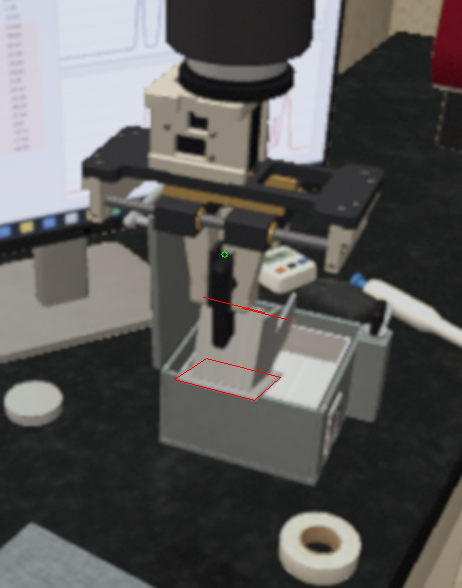

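View pics/b5t.png

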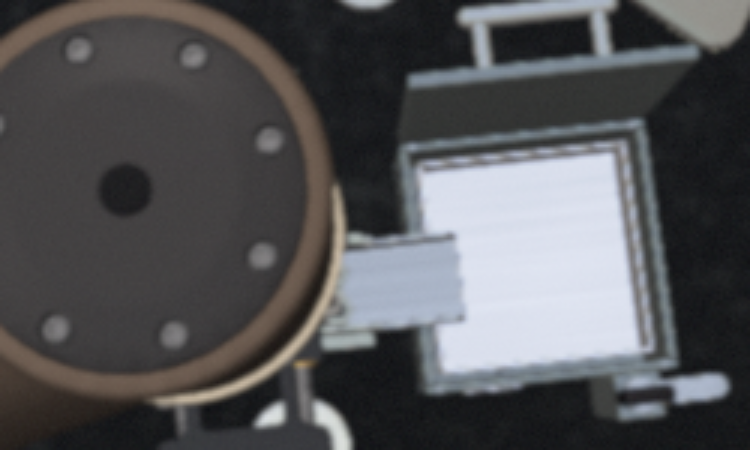

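Emit:
step_arm:
  steps:
    - [[0,0.08,-0.3],0]
    - [[0,0,-0.4],0]
    - [[0,0,-0.4],0]
    - [[0,0,-0.3],0]
    - [[0,0,-0.17],0.03]
    - [[0.4,0,0],0]
    - [[0.5,0,0],0]
    - [[0.5,0,0],0]
    - [[0.4,0,0],0]
    - [[0.3,0,0],0]
    - [[0.2,0,0],0]
    - [[0.2,0,0],0]
    - [[0,0,0],0]
    - [[0,0,0],0]

```text
time_s: 27.85
tcp_pos: [0.464, -0.0597, 0.2062]
eef_rot: [167.8, 90.0, -95.0]
contact_force: [0.2, -0.2, -3.3]
gripper_width: 0.0129
```

Run:
```python
from h import *
s,M=tool();print(s['contact_force'],s['gripper_width'],s['tcp_pos'])
overlay(cupT(s['tcp_pos'],-82.9,20),'b6.png',(250,60,470,340),2.1)
plan(bw(-.015,.1426,.1995),7.1)
```

```text
[ 0.18032897 -0.2056794  -3.26246668] 0.0129006327458696 [ 0.46397062 -0.05974461  0.20618598]
cur [ 0.4641 -0.0597  0.2064] yaw -172.83 tilt 0.03 J [ 16.9   2.5 -27.8   0.  -59.6  -9.7] t 27.9
shift units in current axes [ 0.347  0.015 -0.029] turn units 0.011
```

View pics/b6.png

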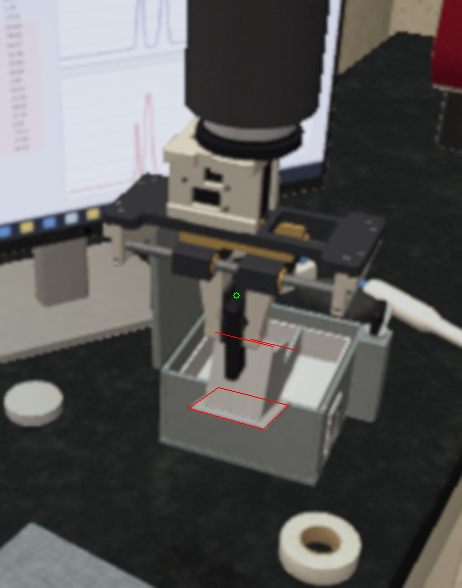

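Emit:
step_arm:
  steps:
    - [[0.15,0,0],0]
    - [[0.1,0,0],0]
    - [[0.1,0,0],0]
    - [[0,0,0],0]
    - [[0,0,0],0]

```text
time_s: 28.32
tcp_pos: [0.4639, -0.0596, 0.199]
eef_rot: [-9.3, 90.0, 87.8]
contact_force: [-0.9, 2.5, -2.9]
gripper_width: 0.013
```

Emit:
step_arm:
  steps:
    - [[0,0,-0.05],0]
    - [[0,0,-0.05],0]
    - [[0,0,-0.05],0]
    - [[0,0,0],0]
    - [[0,0,0],0]

```text
time_s: 28.73
tcp_pos: [0.4643, -0.0616, 0.1994]
eef_rot: [-22.7, 89.9, 74.5]
contact_force: [-2.1, 8.5, 1.8]
gripper_width: 0.0126
```

Run:
```python
from h import *
s,M=tool();print(s['contact_force'],s['moment'],s['tcp_pos'])
plan(bw(-.015,.1426,.1995),7.1)
snap('scene','b7.png',(310,160,450,300),4)
```

```text
[-2.09955078  8.54096437  1.82471983] [4.00599169 1.07975149 0.13061507] [ 0.46434752 -0.06162592  0.19936937]
cur [ 0.4643 -0.0616  0.1994] yaw -172.86 tilt 0.13 J [ 16.5   3.  -28.3  -0.1 -58.6  -9.3] t 28.7333
shift units in current axes [-0.006  0.015  0.066] turn units 0.007
```

View pics/b7.png

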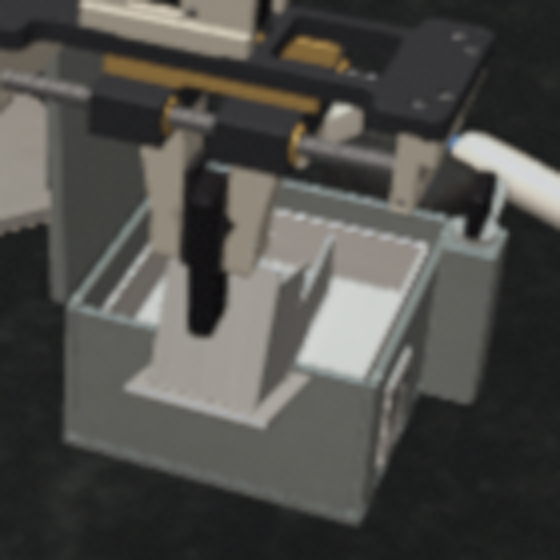

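Emit:
step_arm:
  steps:
    - [[0,0,0],0]
    - [[0,0,0],0]
    - [[-0.06,0,-0.12],0]
    - [[-0.05,0,-0.11],0]
    - [[-0.05,0,-0.11],0]
    - [[-0.05,0,-0.11],0]
    - [[-0.05,0,-0.11],0]
    - [[-0.05,0,-0.11],0]
    - [[-0.04,0,-0.11],0]
    - [[-0.04,0,-0.11],0]
    - [[-0.04,0,-0.11],0]
    - [[0,0,0],0]
    - [[0,0,0],0]
  grip_force: 8

```text
time_s: 29.87
tcp_pos: [0.4668, -0.0828, 0.2078]
eef_rot: [-131.0, 90.0, -33.9]
contact_force: [0.3, -1.0, -2.8]
gripper_width: 0.0129
```

Run:
```python
from h import *
s,M=tool();print(s['contact_force'],s['moment'],s['tcp_pos'],(np.linalg.inv(BOX)@np.r_[s['tcp_pos'],1]).round(4))
overlay(cupT(s['tcp_pos'],-82.9,30),'b8.png',(310,140,450,300),3.7)
im=capture('top');cv2.imwrite('pics/b8t.png',cv2.resize(im[200:350,200:450],None,fx=3,fy=3))
```

```text
[ 0.33141737 -0.95731433 -2.82470809] [ 0.1339207   0.09117236 -0.00751838] [ 0.46679176 -0.08280752  0.20779871] [-0.0149  0.12    0.2078  1.    ]
```

View pics/b8.png

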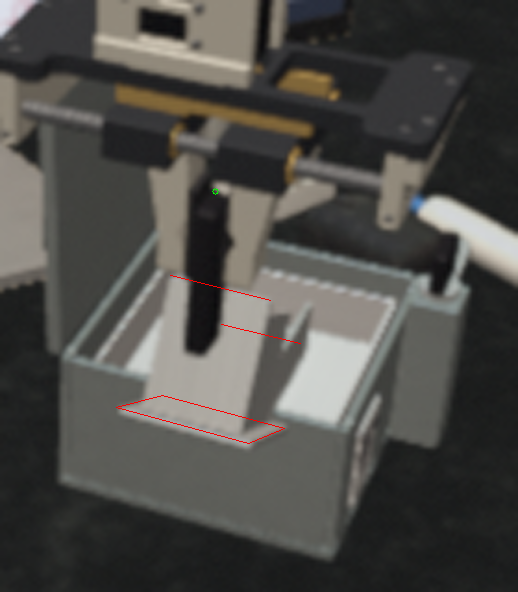

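View pics/b8t.png

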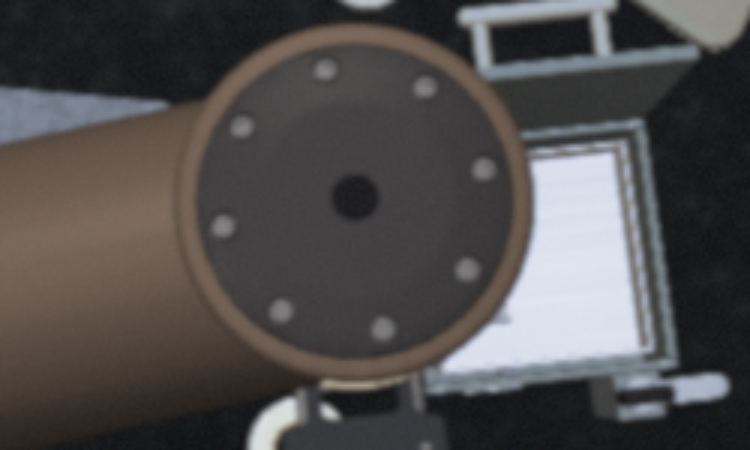

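Emit:
step_arm:
  steps:
    - [[-0.04,0,-0.11],0]
    - [[-0.03,0,-0.11],0]
    - [[-0.03,0,-0.11],0]
    - [[-0.03,0,-0.11],0]
    - [[-0.03,0,-0.12],0]
    - [[0,0,0],0]
    - [[0,0,0],0]

```text
time_s: 30.55
tcp_pos: [0.4683, -0.0941, 0.2113]
eef_rot: [-138.3, 90.0, -41.2]
contact_force: [-0.7, -1.2, 1.0]
gripper_width: 0.013
```

```bash
cat > look.py <<'E'
from h import *
import sys
s,M=tool();b=np.linalg.inv(BOX)@np.r_[s['tcp_pos'],1]
print(s['time_s'],s['contact_force'].round(1),s['moment'].round(2),b[:3].round(4),s['gripper_width'].round(4))
overlay(cupT(s['tcp_pos'],-82.9,float(sys.argv[2])),sys.argv[1],(310,140,450,300),3.7)
E
python3 look.py b9.png 35
```

```text
Traceback (most recent call last):
  File "look.py", line 4, in <module>
    print(s['time_s'],s['contact_force'].round(1),s['moment'].round(2),b[:3].round(4),s['gripper_width'].round(4))
                                                                                      ^^^^^^^^^^^^^^^^^^^^^^^^
AttributeError: 'float' object has no attribute 'round'
```

```bash
sed -i "s/s\['gripper_width'\].round(4)/s['gripper_width']/" look.py
python3 look.py b9.png 35
```

```text
30.55 [-0.7 -1.2  1. ] [-0.06  0.34  0.01] [-0.0148  0.1086  0.2113] 0.012957681860858827
```

View pics/b9.png

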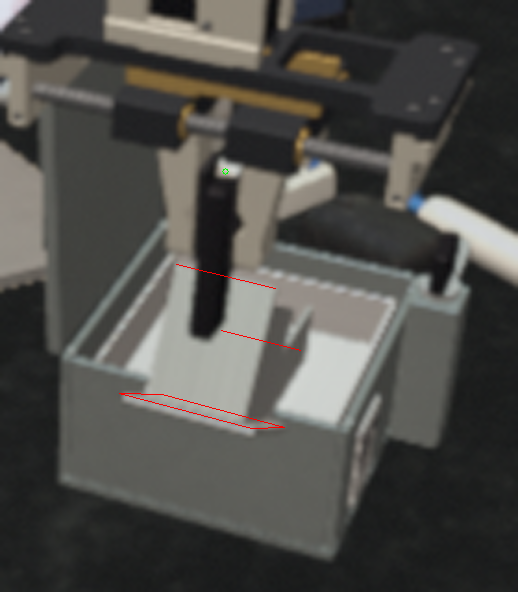

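Emit:
step_arm:
  steps:
    - [[-0.03,0,-0.11],0]
    - [[-0.02,0,-0.11],0]
    - [[-0.02,0,-0.12],0]
    - [[-0.02,0,-0.12],0]
    - [[-0.02,0,-0.12],0]
    - [[0,0,0],0]
    - [[0,0,0],0]
    - [[0,0,0],0]

```text
time_s: 31.27
tcp_pos: [0.4698, -0.1055, 0.2136]
eef_rot: [-125.2, 90.0, -28.0]
contact_force: [-0.9, 1.0, 4.9]
gripper_width: 0.0129
```

```bash
python3 look.py b10.png 40
```

```text
31.2667 [-0.9  1.   4.9] [0.39 0.8  0.01] [-0.0147  0.0971  0.2136] 0.012929826004856766
```

View pics/b10.png

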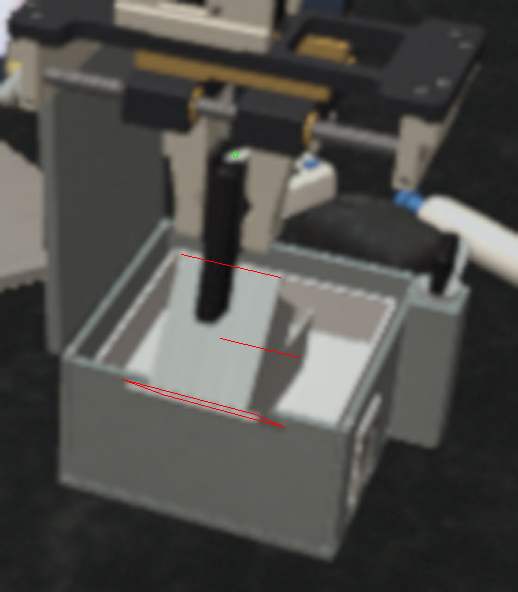

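Emit:
step_arm:
  steps:
    - [[-0.07,0,0],0]
    - [[-0.03,0,-0.11],0]
    - [[-0.02,0,-0.12],0]
    - [[-0.01,0,-0.12],0]
    - [[-0.01,0,-0.12],0]
    - [[0,0,-0.12],0]
    - [[0,0,0],0]
    - [[0,0,0],0]
    - [[0,0,0],0]

```text
time_s: 32.07
tcp_pos: [0.471, -0.1171, 0.2159]
eef_rot: [158.7, 90.0, -104.1]
contact_force: [0.1, 0.2, -3.2]
gripper_width: 0.013
```

```bash
python3 look.py b11.png 45
```

```text
32.0667 [ 0.1  0.2 -3.2] [-0.02  0.1  -0.01] [-0.0149  0.0854  0.2159] 0.013036362325404973
```

View pics/b11.png

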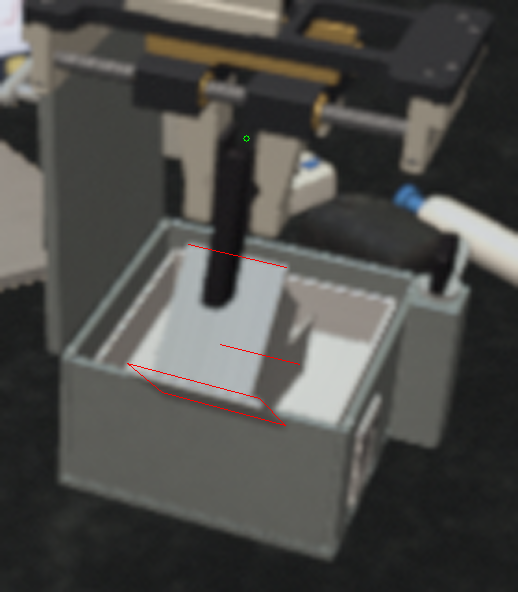

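Emit:
step_arm:
  steps:
    - [[0,0,-0.1],0]
    - [[0,0,-0.1],0]
    - [[0,0,-0.1],0]
    - [[0,0,-0.05],0]
    - [[0,0,0],0]
    - [[0,0,0],0]
    - [[0,0,0],0]

```text
time_s: 32.7
tcp_pos: [0.4721, -0.124, 0.2162]
eef_rot: [-131.1, 90.0, -33.9]
contact_force: [-0.5, -0.4, -0.4]
gripper_width: 0.0131
```

```bash
python3 look.py b12.png 48
```

```text
32.7 [-0.5 -0.4 -0.4] [0.02 0.28 0.04] [-0.0148  0.0784  0.2162] 0.013093907085000673
```

View pics/b12.png

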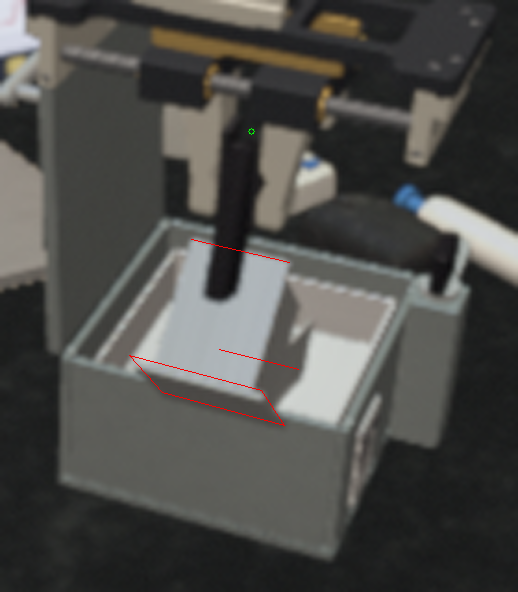

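Emit:
step_arm:
  steps:
    - [[-0.02,0,-0.1],0]
    - [[0,0,-0.1],0]
    - [[0,0,-0.1],0]
    - [[0,0,-0.05],0]
    - [[0,0,0],0]
    - [[0,0,0],0]
    - [[0,0,0],0]

```text
time_s: 33.33
tcp_pos: [0.4728, -0.131, 0.2164]
eef_rot: [-167.5, 90.0, -70.3]
contact_force: [-0.9, 0.7, -1.2]
gripper_width: 0.0125
```

```bash
python3 look.py b13.png 51
```

```text
33.3333 [-0.9  0.7 -1.2] [0.12 0.05 0.06] [-0.0148  0.0714  0.2164] 0.01246094966401546
```

View pics/b13.png

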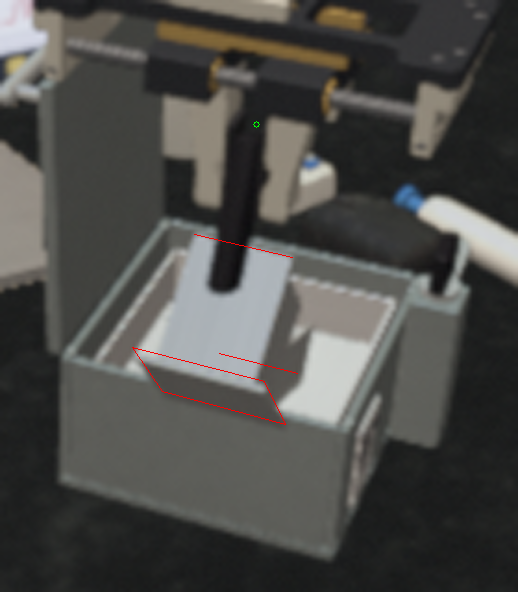

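Emit:
step_arm:
  steps:
    - [[0,0,-0.1],0]
    - [[0,0,-0.1],0]
    - [[0,0,-0.1],0]
    - [[0,0,-0.05],0]
    - [[0,0,0],0]
    - [[0,0,0],0]
    - [[0,0,0],0]

```text
time_s: 33.97
tcp_pos: [0.4737, -0.1379, 0.2163]
eef_rot: [156.0, 90.0, -106.9]
contact_force: [1.2, 0.6, -0.8]
gripper_width: 0.013
```

```bash
python3 look.py b14.png 54
```

```text
33.9667 [ 1.2  0.6 -0.8] [ 0.12 -0.14  0.02] [-0.0149  0.0644  0.2163] 0.012968020753662681
```

View pics/b14.png

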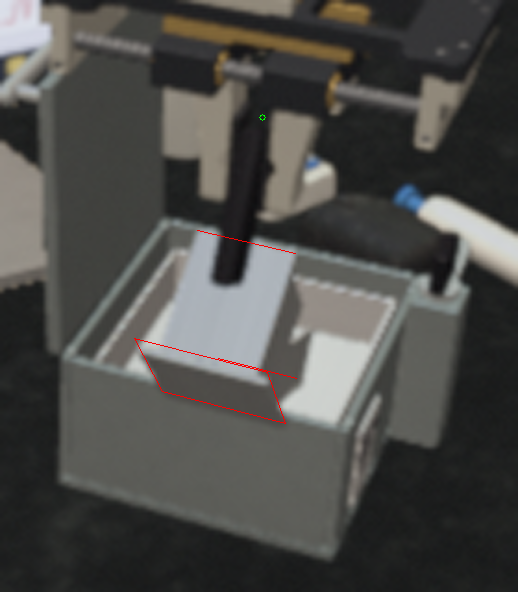

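Emit:
step_arm:
  steps:
    - [[0,0,-0.1],0]
    - [[0,0,-0.1],0]
    - [[0,0,-0.1],0]
    - [[0,0,-0.1],0]
    - [[0,0,0],0]
    - [[0,0,0],0]
    - [[0,0,0],0]

```text
time_s: 34.6
tcp_pos: [0.4745, -0.1459, 0.2162]
eef_rot: [101.3, 90.0, -161.6]
contact_force: [-0.1, 0.5, -3.3]
gripper_width: 0.0128
```

```bash
python3 look.py b15.png 57
```

```text
34.6 [-0.1  0.5 -3.3] [0.15 0.19 0.01] [-0.0151  0.0564  0.2162] 0.012775607631986112
```

View pics/b15.png

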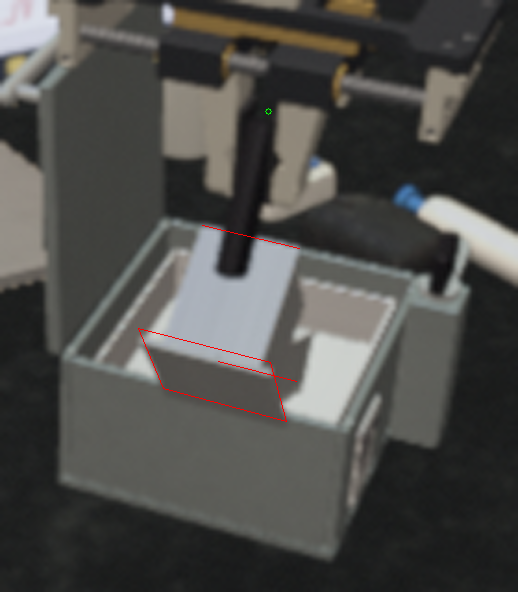

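Emit:
step_arm:
  steps:
    - [[0.01,0,-0.1],0]
    - [[0.01,0,-0.1],0]
    - [[0.01,0,-0.1],0]
    - [[0,0,0],0]
    - [[0,0,0],0]
    - [[0,0,0],0]

```text
time_s: 35.15
tcp_pos: [0.4754, -0.1518, 0.2159]
eef_rot: [-162.4, 90.0, -65.3]
contact_force: [-0.1, 0.7, -2.3]
gripper_width: 0.0129
```

```bash
python3 look.py b16.png 59
```

```text
35.15 [-0.1  0.7 -2.3] [0.2  0.21 0.05] [-0.0148  0.0504  0.2159] 0.012852057100894352
```

View pics/b16.png

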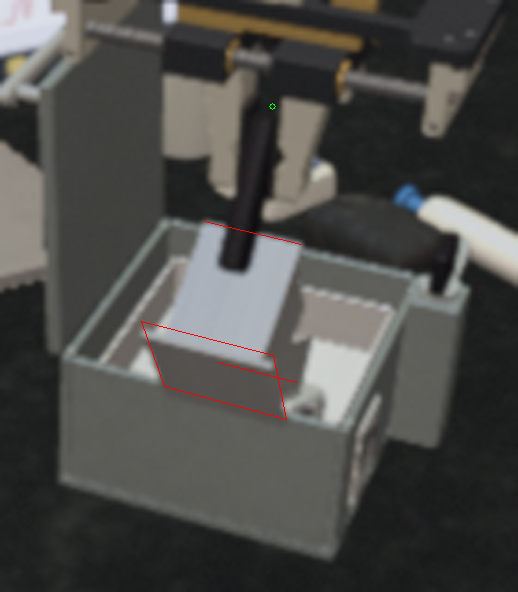

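Run:
```python
from h import *
print(proj('scene',[bw(.0,-.0645,.073),bw(0,-.0645,.070)]),proj('scene',[bw(-.078,.05,.05),bw(-.078,.05,.047)]))
im=capture('scene');cv2.imwrite('pics/raw16.png',im)
cv2.imwrite('pics/c16.png',cv2.resize(im[205:275,375:435],None,fx=9,fy=8,interpolation=cv2.INTER_CUBIC))
a=cv2.imread('pics/a6.png');cv2.imwrite('pics/c0.png',cv2.resize(a[205:275,375:435],None,fx=9,fy=8,interpolation=cv2.INTER_CUBIC))
```

```text
[[385.66023165 214.42183919]
 [385.54235684 215.60100855]] [[405.16673587 263.17772753]
 [404.99956558 264.39056403]]
```

View pics/c16.png

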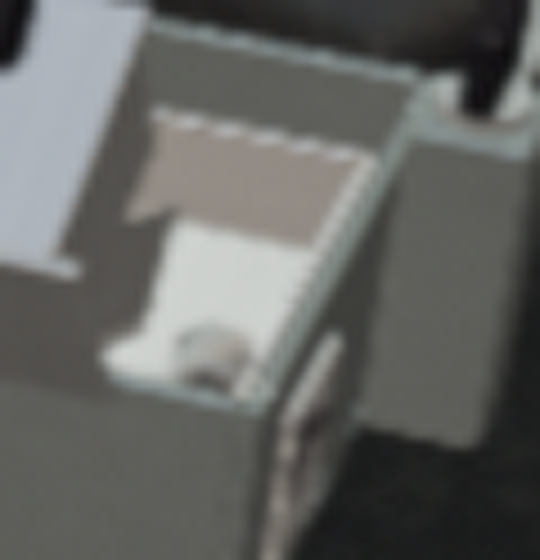

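View pics/c0.png

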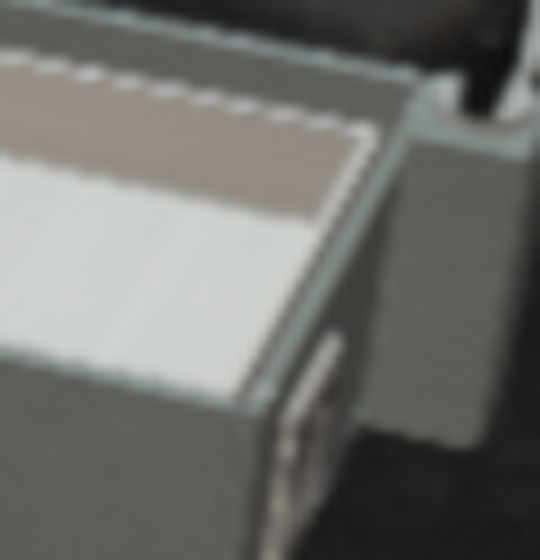

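Emit:
step_arm:
  steps:
    - [[0,0,0],0]
    - [[0,0,0],0]
    - [[0,0,0.1],0]
    - [[0,0,0.1],0]
    - [[0,0,0.1],0]
    - [[0,0,0.1],0]
    - [[0,0,0],0]
  grip_force: 4

```text
time_s: 35.83
tcp_pos: [0.4747, -0.1436, 0.2163]
eef_rot: [-117.1, 89.9, -20.0]
contact_force: [-1.6, -1.1, 3.6]
gripper_width: 0.0132
```

```bash
python3 look.py b17.png 56
```

```text
35.8333 [-1.6 -1.1  3.6] [-0.27  0.45  0.  ] [-0.0146  0.0587  0.2163] 0.01322535649134434
```

View pics/b17.png

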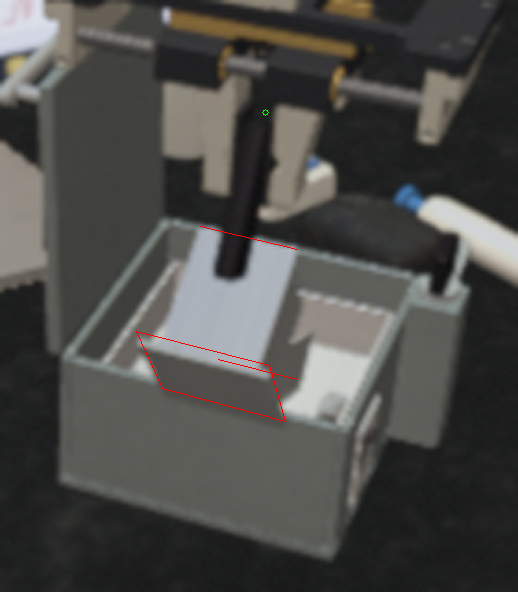

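Run:
```python
from h import *
im=capture('scene');cv2.imwrite('pics/raw17.png',im)
cv2.imwrite('pics/c17.png',cv2.resize(im[205:275,375:435],None,fx=9,fy=8,interpolation=cv2.INTER_CUBIC))
```

```text
(no output)
```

View pics/c17.png

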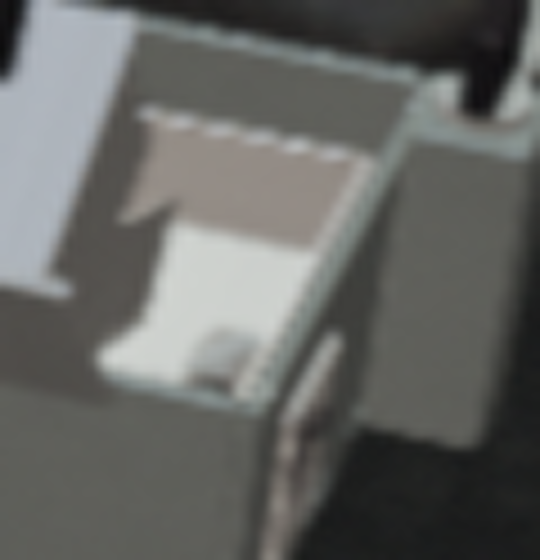

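Emit:
step_arm:
  steps:
    - [[0,0,0.12],0]
    - [[0,0,0.12],0]
    - [[0,0,0.12],0]
    - [[0,0,0.12],0]
    - [[0,0,0.12],0]
    - [[0,0,0],0]
    - [[0,0,0],0]

```text
time_s: 36.52
tcp_pos: [0.473, -0.1315, 0.2156]
eef_rot: [-15.7, 90.0, 81.4]
contact_force: [-0.3, 1.0, 1.9]
gripper_width: 0.0128
```

```bash
python3 look.py b18.png 51; cat >> look.py <<'E'
E
```

```text
36.5167 [-0.3  1.   1.9] [0.31 0.08 0.05] [-0.0148  0.0709  0.2156] 0.01283709981256763
```

View pics/b18.png

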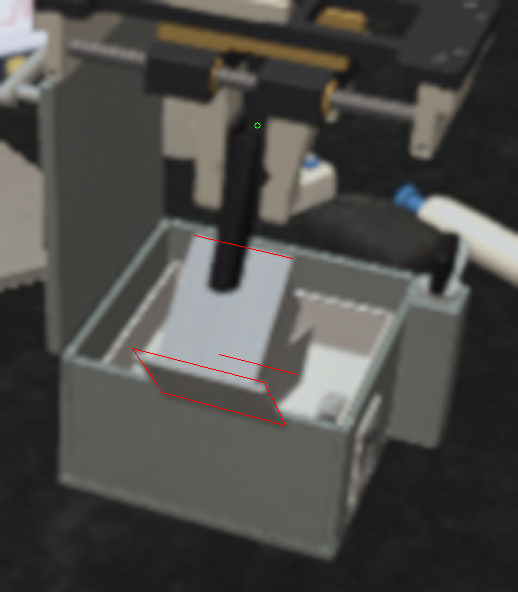

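Emit:
step_arm:
  steps:
    - [[0,0,0.13],0]
    - [[0.01,0,0.13],0]
    - [[0.01,0,0.13],0]
    - [[0.01,0,0.13],0]
    - [[0.01,0,0.13],0]
    - [[0.01,0,0.13],0]
    - [[0.01,0,0.13],0]
    - [[0.02,0,0.13],0]
    - [[0.02,0,0.13],0]
    - [[0.02,0,0.13],0]
    - [[0,0,0],0]

```text
time_s: 37.48
tcp_pos: [0.4694, -0.1056, 0.2132]
eef_rot: [60.0, 90.0, 157.2]
contact_force: [0.4, 0.6, -1.0]
gripper_width: 0.013
```

```bash
python3 look.py b19.png 40
```

```text
37.4833 [ 0.4  0.6 -1. ] [0.24 0.11 0.05] [-0.0152  0.097   0.2132] 0.013047411356037852
```

View pics/b19.png

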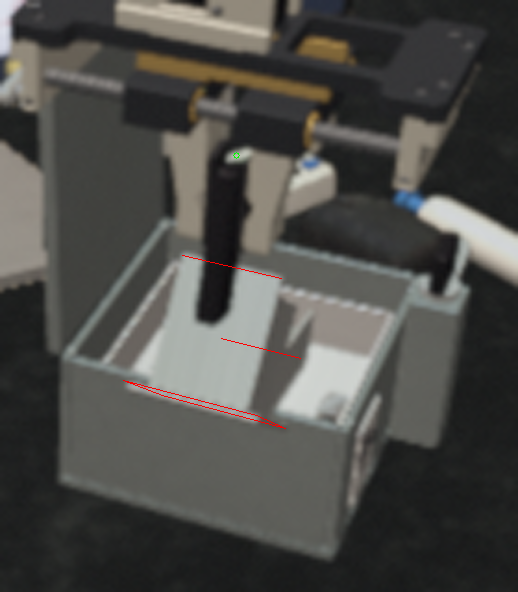

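Tilting back works. Continue 40→30→20.

Emit:
step_arm:
  steps:
    - [[0.02,0,0.11],0]
    - [[0.02,0,0.11],0]
    - [[0.02,0,0.11],0]
    - [[0.02,0,0.11],0]
    - [[0.03,0,0.11],0]
    - [[0.03,0,0.11],0]
    - [[0.03,0,0.12],0]
    - [[0.03,0,0.12],0]
    - [[0.03,0,0.12],0]
    - [[0.03,0,0.12],0]
    - [[0,0,0],0]

```text
time_s: 38.45
tcp_pos: [0.4668, -0.083, 0.2081]
eef_rot: [-42.1, 90.0, 55.1]
contact_force: [0.5, -0.2, 0.1]
gripper_width: 0.0131
```

Emit:
step_arm:
  steps:
    - [[0.04,0,0.1],0]
    - [[0.04,0,0.11],0]
    - [[0.04,0,0.11],0]
    - [[0.04,0,0.11],0]
    - [[0.05,0,0.11],0]
    - [[0.05,0,0.11],0]
    - [[0.05,0,0.11],0]
    - [[0.05,0,0.11],0]
    - [[0.05,0,0.11],0]
    - [[0,0,0],0]
    - [[0,0,0],0]

```text
time_s: 39.37
tcp_pos: [0.4643, -0.0637, 0.1999]
eef_rot: [19.2, 90.0, 116.3]
contact_force: [-0.2, 0.6, -0.2]
gripper_width: 0.013
```

```bash
python3 look.py b20.png 21
```

```text
39.3667 [-0.2  0.6 -0.2] [0.29 0.09 0.06] [-0.015   0.1392  0.1999] 0.013039289856436865
```

View pics/b20.png

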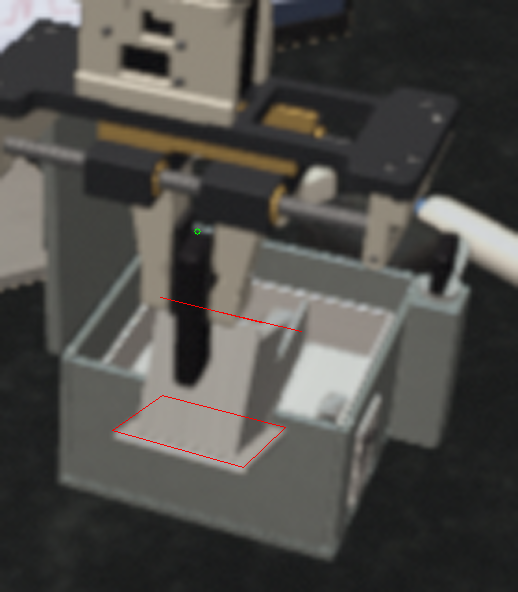

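Emit:
step_arm:
  steps:
    - [[0.05,0,0.11],0]
    - [[0.06,0,0.11],0]
    - [[0.06,0,0.11],0]
    - [[0.06,0,0.11],0]
    - [[0.07,0,0.1],0]
    - [[0.07,0,0.1],0]
    - [[0.07,0,0.1],0]
    - [[0.07,0,0.1],0]
    - [[0.07,0,0.1],0]
    - [[0.07,0,0.1],0]
    - [[0.08,0,0.1],0]
    - [[0.08,0,0.1],0]
    - [[0,0,0],0]
    - [[0,0,0],0]

```text
time_s: 40.58
tcp_pos: [0.4612, -0.0392, 0.1836]
eef_rot: [45.0, 90.0, 142.2]
contact_force: [0.2, 0.1, -1.0]
gripper_width: 0.0131
```

Emit:
step_arm:
  steps:
    - [[0,0,0],0]
    - [[0,0,0],0]
    - [[0,0,0],0]
    - [[0,0,0],0]
  grip_force: 60

```text
time_s: 40.92
tcp_pos: [0.4613, -0.0394, 0.1838]
eef_rot: [-21.2, 90.0, 75.9]
contact_force: [-0.7, 0.8, -1.3]
gripper_width: 0.0124
```

```bash
python3 look.py b21.png 9
```

```text
40.9167 [-0.7  0.8 -1.3] [ 0.49  0.2  -0.06] [-0.015   0.1637  0.1838] 0.012405623665307437
```

View pics/b21.png

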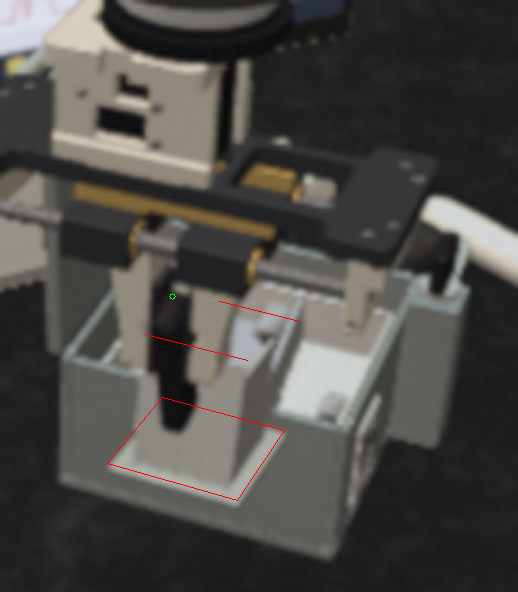

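Emit:
step_arm:
  steps:
    - [[-0.05,0,0.03],0]
    - [[-0.1,0,0.03],0]
    - [[-0.2,0,0.03],0]
    - [[-0.3,0,0],0]
    - [[-0.4,0,0],0]
    - [[-0.4,0,0],0]
    - [[-0.4,0,0],0]
    - [[-0.3,0,0],0]
    - [[-0.2,0,0],0]
    - [[-0.1,0,0],0]
    - [[0,0,0],0]
    - [[0,0,0],0]

```text
time_s: 41.97
tcp_pos: [0.4609, -0.0376, 0.2326]
eef_rot: [64.6, 90.0, 161.8]
contact_force: [0.3, 1.2, -2.5]
gripper_width: 0.0125
```

Run:
```python
from h import *
s,M=tool();print(s['time_s'],s['contact_force'],s['tcp_pos'])
im=capture('scene');cv2.imwrite('pics/raw22.png',im);cv2.imwrite('pics/b22.png',cv2.resize(im[130:290,310:450],None,fx=5,fy=3.7,interpolation=cv2.INTER_CUBIC))
im=capture('top');cv2.imwrite('pics/b22t.png',cv2.resize(im[210:350,250:450],None,fx=4,fy=4,interpolation=cv2.INTER_CUBIC))
```

```text
41.9667 [ 0.27765564  1.21513222 -2.49221571] [ 0.46090448 -0.03758499  0.23259831]
```

View pics/b22.png

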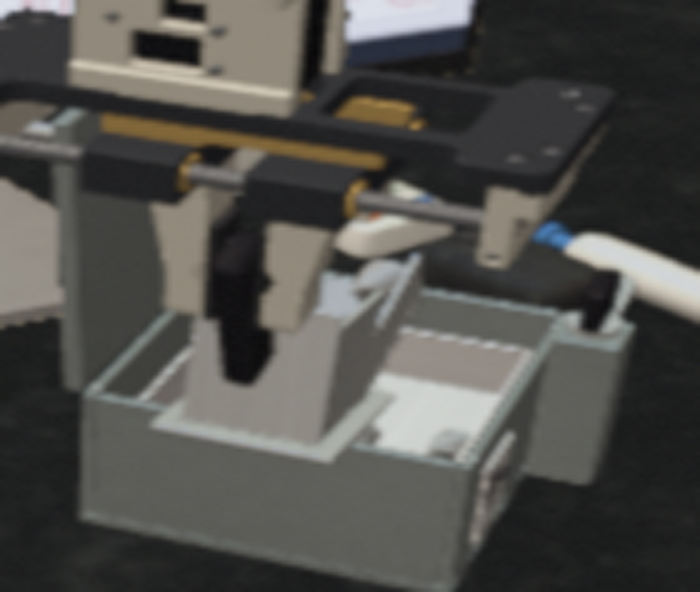

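View pics/b22t.png

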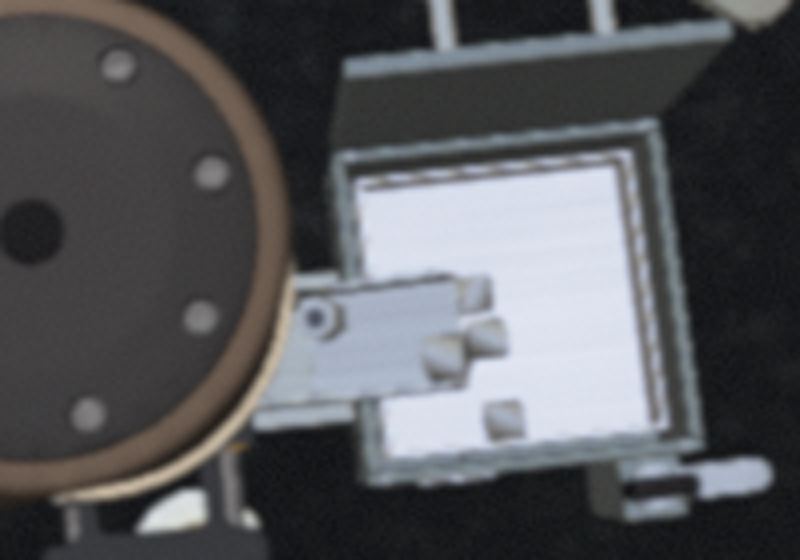

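Run:
```python
from h import *
plan([.475,.1374,.245],7.1)
```

```text
cur [ 0.4609 -0.0376  0.2323] yaw -172.85 tilt 0.04 J [ 19.8   0.7 -26.1  -0.  -63.3 -12.7] t 42.0667
shift units in current axes [-0.634 -1.79   8.594] turn units 0.008
```

Emit:
step_arm:
  steps:
    - [[-0.03,-0.03,0.1],0]
    - [[-0.03,-0.05,0.25],0]
    - [[-0.03,-0.08,0.4],0]
    - [[-0.03,-0.1,0.5],0]
    - [[-0.03,-0.1,0.5],0]
    - [[-0.03,-0.1,0.5],0]
    - [[-0.03,-0.1,0.5],0]
    - [[-0.03,-0.1,0.5],0]
    - [[-0.03,-0.1,0.5],0]
    - [[-0.03,-0.1,0.5],0]
    - [[-0.03,-0.1,0.5],0]
    - [[-0.03,-0.1,0.5],0]
    - [[-0.03,-0.1,0.5],0]
    - [[-0.03,-0.1,0.5],0]
    - [[-0.03,-0.1,0.5],0]
    - [[-0.03,-0.1,0.5],0]
    - [[-0.03,-0.1,0.5],0]
    - [[-0.03,-0.1,0.5],0]
    - [[-0.03,-0.08,0.35],0]
    - [[0,-0.05,0.2],0]

```text
time_s: 43.73
tcp_pos: [0.4749, 0.1426, 0.2442]
eef_rot: [-79.1, 90.0, 18.1]
contact_force: [0.5, 0.3, -2.4]
gripper_width: 0.0125
```

Emit:
step_arm:
  steps:
    - [[0,0,0],-0.15]
    - [[0,0,0],-0.3]
    - [[0,0,0],-0.5]
    - [[0,0,0],-0.7]
    - [[0,0,0],-0.8]
    - [[0,0,0],-0.8]
    - [[0,0,0],-0.8]
    - [[0,0,0],-0.8]
    - [[0,0,0],-0.8]
    - [[0,0,0],-0.8]
    - [[0,0,0],-0.8]
    - [[0,0,0],-0.8]
    - [[0,0,0],-0.8]
    - [[0,0,0],-0.8]
    - [[0,0,0],-0.8]
    - [[0,0,0],-0.8]
    - [[0,0,0],-0.75]
    - [[0,0,0],-0.5]
    - [[0,0,0],-0.3]
    - [[0,0,0],-0.2]

```text
time_s: 45.4
tcp_pos: [0.4745, 0.141, 0.2441]
eef_rot: [44.3, 90.0, -140.4]
contact_force: [1.2, -0.5, -1.4]
gripper_width: 0.0126
```

Run:
```python
from h import *
c=fT(-4.9,[.516,.138,.003]);th=9
# G target: F on mat at cup F location, tilt th
F=(c@np.r_[.038,0,0,1])[:3]; T=cupT([0,0,0],-4.9,th); Fr=(T@np.r_[.038,0,0,1])[:3]
g=F-Fr; print('G at th',g,'upright',(c@np.r_[G,1])[:3])
plan(g,85.1)
s,M=tool();overlay(cupT(s['tcp_pos'],-4.9,9),'b23.png',(180,100,420,400),2)
```

```text
G at th [0.46990082 0.14195209 0.10827862] upright [0.4545255  0.14327022 0.0938    ]
cur [0.4745 0.141  0.2441] yaw -94.73 tilt 0.03 J [ 39.3   3.5 -21.6   0.  -65.   45.9] t 45.4
shift units in current axes [ 6.79  -0.029  0.231] turn units 0.028
```

View pics/b23.png

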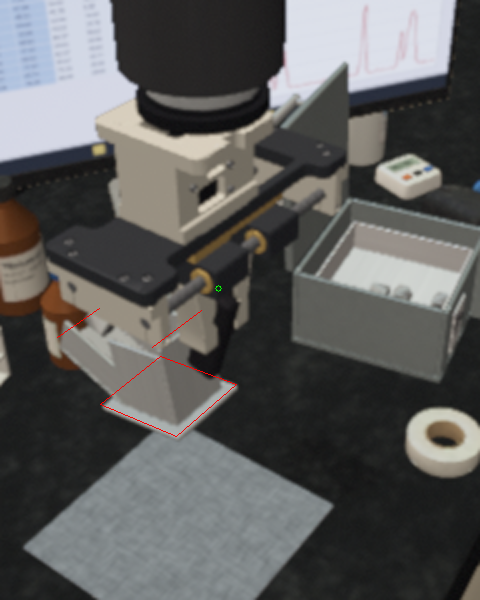

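Emit:
step_arm:
  steps:
    - [[0.1,0,0.05],0]
    - [[0.25,0,0.08],0]
    - [[0.4,0,0.1],0]
    - [[0.5,0,0],0]
    - [[0.5,0,0],0]
    - [[0.5,0,0],0]
    - [[0.5,0,0],0]
    - [[0.5,0,0],0]
    - [[0.5,0,0],0]
    - [[0.5,0,0],0]
    - [[0.5,0,0],0]
    - [[0.5,0,0],0]
    - [[0.5,0,0],0]
    - [[0.4,0,0],0]
    - [[0.25,0,0],0]
    - [[0.15,0,0],0]
    - [[0.1,0,0],0]
    - [[0.1,0,0],0]
    - [[0,0,0],0]
    - [[0,0,0],0]

```text
time_s: 47.12
tcp_pos: [0.4698, 0.1419, 0.1113]
eef_rot: [-158.3, 90.0, 16.9]
contact_force: [-13.0, -0.4, 21.1]
gripper_width: 0.0128
```

Run:
```python
from h import *
plan([.4699,.142,.1083],85.1)
s,M=tool();print(s['contact_force'],s['moment']);overlay(cupT(s['tcp_pos'],-4.9,9),'b24.png',(180,200,380,440),2.4)
```

```text
cur [0.4698 0.1419 0.1113] yaw -94.81 tilt 0.03 J [ 39.8  11.  -32.5   0.  -46.5  45.4] t 47.1167
shift units in current axes [ 0.148 -0.007 -0.003] turn units 0.014
[-13.00099653  -0.43151047  21.07423189] [-0.36052592  4.27224238 -0.16389171]
```

View pics/b24.png

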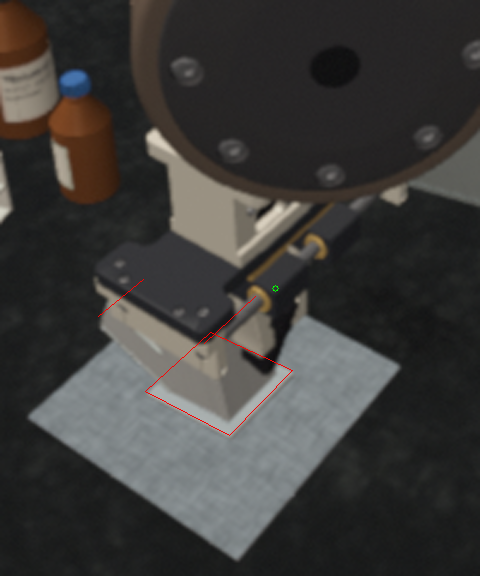

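Emit:
step_arm:
  steps:
    - [[0,0,0],0]
    - [[0,0,0],0]
    - [[0.07,0,0.1],0]
    - [[0.08,0,0.1],0]
    - [[0.08,0,0.1],0]
    - [[0.08,0,0.1],0]
    - [[0.09,0,0.1],0]
    - [[0.09,0,0.1],0]
    - [[0.09,0,0.1],0]
    - [[0.1,0,0.09],0]
    - [[0.1,0,0.09],0]
    - [[0.08,0,0.08],0]
    - [[0,0,0],0]
    - [[0,0,0],0]
  grip_force: 4

```text
time_s: 48.33
tcp_pos: [0.4509, 0.1436, 0.092]
eef_rot: [-74.2, 90.0, 101.0]
contact_force: [0.4, 1.2, 1.9]
gripper_width: 0.0132
```

Run:
```python
from h import *
s,M=tool();print(s['tcp_pos'],s['contact_force'],s['moment']);overlay(cupT(s['tcp_pos'],-4.9,0),'b25.png',(180,200,380,440),2.4)
```

```text
[0.45086027 0.14359338 0.0919755 ] [0.42076794 1.18284878 1.89417088] [-0.0069495   0.46294496  0.05782582]
```

View pics/b25.png

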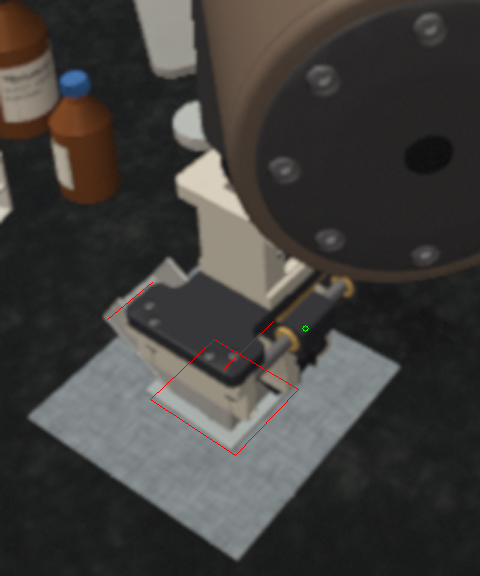

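Emit:
step_arm:
  steps:
    - [[0,0,0],0]
    - [[0,0,0],0]
    - [[0,0,0],0]
    - [[0,0,0],0]
    - [[0,0,0],0]
  fingers: 0.5

```text
time_s: 48.8
tcp_pos: [0.4509, 0.1434, 0.0919]
eef_rot: [46.7, 90.0, -138.2]
contact_force: [1.5, 0.4, 0.4]
gripper_width: 0.0404
```

Emit:
step_arm:
  steps:
    - [[-0.3,0,0],0]
    - [[-0.6,0,0],0]
    - [[-1,0,0],0]
    - [[-1,0,0],0]
    - [[-1,0,0],0]
    - [[-1,0,0],0]
    - [[-1,0,0],0]
    - [[-1,0,0],0]
    - [[-1,0,0],0]
    - [[-1,0,0],0]
    - [[-1,0,0],0]
    - [[-1,0,0],0]
    - [[0,0,0],0]

```text
time_s: 49.88
tcp_pos: [0.4524, 0.144, 0.3146]
eef_rot: [-147.8, 89.6, 27.3]
contact_force: [0.5, 0.8, 0.7]
gripper_width: 0.0439
```

Run:
```python
from h import *
s,M=tool();print(s['time_s'],s['tcp_pos'],s['contact_force'],s['gripper_width'])
im=capture('scene');cv2.imwrite('pics/c1.png',im);cv2.imwrite('pics/c1z.png',cv2.resize(im[290:440,180:360],None,fx=4,fy=4,interpolation=cv2.INTER_CUBIC))
```

```text
49.8833 [0.45242923 0.1440135  0.31459572] [0.45028373 0.76317688 0.73514997] 0.04385674786370689
```

View pics/c1z.png

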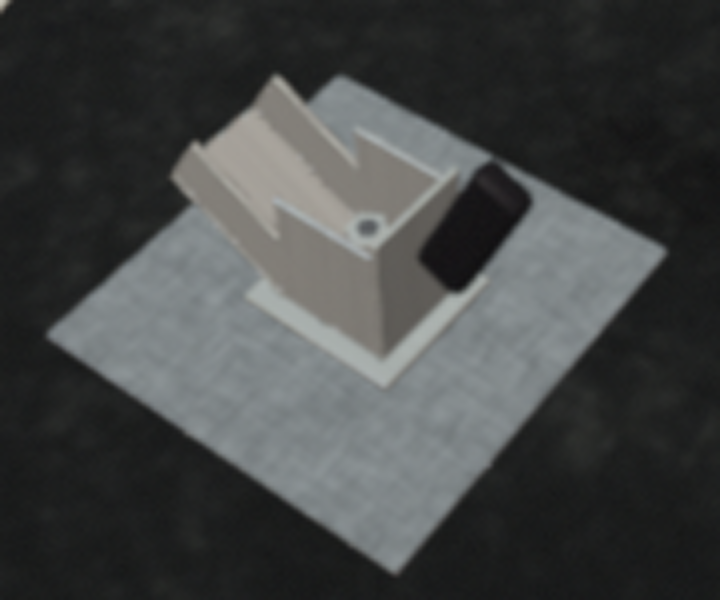

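Run:
```python
from h import *
plan([.622,-.1845,.335],7.1)
im=cv2.imread('pics/c1.png');cv2.imwrite('pics/c1b.png',cv2.resize(im[130:290,300:450],None,fx=4,fy=3.6,interpolation=cv2.INTER_CUBIC))
```

```text
cur [0.4517 0.1439 0.3125] yaw -94.84 tilt 0.26 J [ 41.6  -1.3 -17.4   0.  -73.6  43.6] t 49.9333
shift units in current axes [-1.136 15.64  -9.874] turn units 13.01
```

View pics/c1b.png

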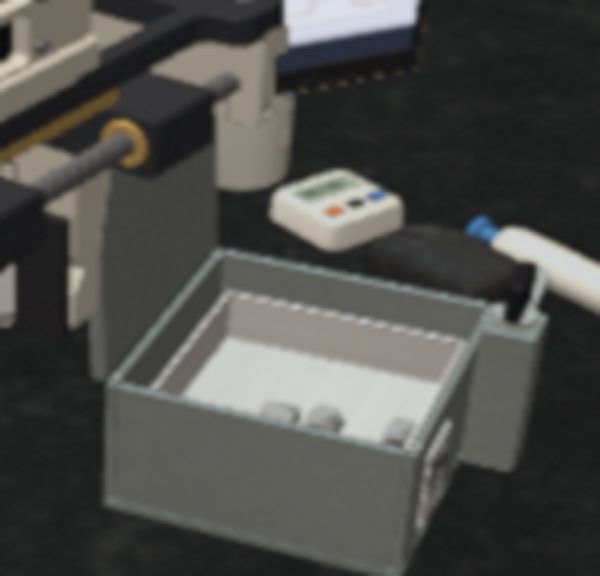

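Emit:
step_arm:
  steps:
    - [[-0.6,0,0],1]
    - [[-0.55,0,0],1]
    - [[0,0,0],1]
    - [[0,0,0],1]
    - [[0,0,0],1]
    - [[0,0,0],1]
    - [[0,0,0],1]
    - [[0,0,0],1]
    - [[0,0,0],1]
    - [[0,0,0],1]
    - [[0,0,0],1]
    - [[0,0,0],1]
    - [[0,0,0],1]
    - [[0,0,0],0]
  fingers: 0.77

```text
time_s: 51.1
tcp_pos: [0.4506, 0.1433, 0.3324]
eef_rot: [109.9, 89.9, -153.2]
contact_force: [-0.1, -0.8, 0.0]
gripper_width: 0.02
```

Run:
```python
from h import *
plan([.622,-.1845,.335],7.1)
```

```text
cur [0.4506 0.1433 0.3324] yaw -173.12 tilt 0.07 J [ 41.6  -1.7 -15.3  -0.  -76.5 -34.7] t 51.1
shift units in current axes [ -0.131  -6.548 -17.298] turn units -0.037
```

Emit:
step_arm:
  steps:
    - [[0,-0.364,-0.961],0]
    - [[0,-0.364,-0.961],0]
    - [[0,-0.364,-0.961],0]
    - [[0,-0.364,-0.961],0]
    - [[0,-0.364,-0.961],0]
    - [[0,-0.364,-0.961],0]
    - [[0,-0.364,-0.961],0]
    - [[0,-0.364,-0.961],0]
    - [[0,-0.364,-0.961],0]
    - [[0,-0.364,-0.961],0]
    - [[0,-0.364,-0.961],0]
    - [[0,-0.364,-0.961],0]
    - [[0,-0.364,-0.961],0]
    - [[0,-0.364,-0.961],0]
    - [[0,-0.364,-0.961],0]
    - [[0,-0.364,-0.961],0]
    - [[0,-0.364,-0.961],0]
    - [[0,-0.364,-0.961],0]
    - [[0,0,0],-0.04]
    - [[0,0,0],0]

```text
time_s: 52.77
tcp_pos: [0.6239, -0.1842, 0.3316]
eef_rot: [75.9, 89.9, 173.4]
contact_force: [-0.2, -0.9, -0.7]
gripper_width: 0.0196
```

Run:
```python
from h import *
plan([.622,-.1843,.2156],7.1)
h=np.array([.078,.0865]); v=np.array([-.126,.043]);th=1.6
c,s_=np.cos(th),np.sin(th); b=h+[c*v[0]+s_*v[1],-s_*v[0]+c*v[1]]; print(b,bw(b[0],0,b[1]))
snap('scene','d1.png',(260,30,420,260),2.5)
```

```text
cur [ 0.6239 -0.1842  0.3316] yaw -172.52 tilt 0.12 J [  0.7  16.1   5.4  -0.  -79.4   6.8] t 52.7667
shift units in current axes [5.801e+00 8.400e-02 5.000e-03] turn units 0.064
[0.1246608  0.21119069] [ 0.6201049  -0.18459174  0.21119069]
```

View pics/d1.png

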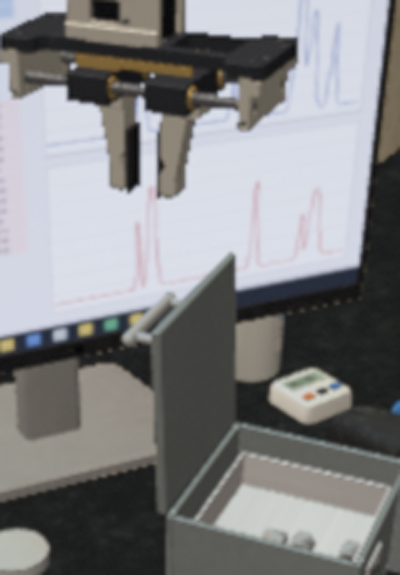

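Emit:
step_arm:
  steps:
    - [[0,0.08,0],0.06]
    - [[0.8,0,0],0]
    - [[0.8,0,0],0]
    - [[0.8,0,0],0]
    - [[0.8,0,0],0]
    - [[0.8,0,0],0]
    - [[0.6,0,0],0]
    - [[0.6,0,0],0]
    - [[0.5,0,0],0]
    - [[0,0,0],0]

```text
time_s: 53.65
tcp_pos: [0.6215, -0.1832, 0.2167]
eef_rot: [71.5, 89.8, 168.6]
contact_force: [-0.5, 0.3, -1.1]
gripper_width: 0.0203
```

Run:
```python
from h import *
plan([.622,-.1843,.2156],7.1)
print(get_state()['contact_force'])
snap('scene','d2.png',(260,30,420,260),2.5)
```

```text
cur [ 0.6215 -0.1832  0.2167] yaw -172.95 tilt 0.18 J [  0.8  19.2  -5.2  -0.  -65.8   6.3] t 53.65
shift units in current axes [ 0.056 -0.02  -0.06 ] turn units -0.008
[-0.48170868  0.33801792 -1.14852026]
```

View pics/d2.png

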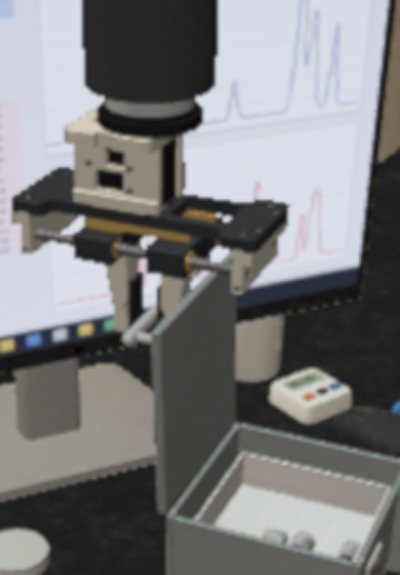

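Straddling the bar. Close and reverse the arc.

Emit:
step_arm:
  steps:
    - [[0,0,0],0]
    - [[0,0,0],0]
    - [[0,0,0],0]
    - [[0,0,0],0]
    - [[0,0,0],0]
  fingers: 1
  grip_force: 20

```text
time_s: 54.12
tcp_pos: [0.6229, -0.1837, 0.2198]
eef_rot: [-108.0, 89.9, -11.0]
contact_force: [-0.7, -0.2, 2.8]
gripper_width: 0.0102
```

Emit:
step_arm:
  steps:
    - [[-0.11,0.31,0],0]
    - [[-0.09,0.32,0],0]
    - [[-0.08,0.32,0],0]
    - [[-0.06,0.33,0],0]
    - [[-0.04,0.33,0],0]
    - [[-0.03,0.33,0],0]
    - [[-0.01,0.33,0],0]
    - [[0.01,0.33,0],0]
    - [[0.02,0.33,0],0]
    - [[0.04,0.33,0],0]
    - [[0.06,0.33,0],0]
    - [[0.07,0.33,0],0]
    - [[0.09,0.32,0],0]
    - [[0.1,0.32,0],0]

```text
time_s: 55.28
tcp_pos: [0.5309, -0.1954, 0.2192]
eef_rot: [118.6, 89.9, -144.4]
contact_force: [2.1, -4.9, 1.7]
gripper_width: 0.0099
```

Run:
```python
from h import *
s,M=tool();b=np.linalg.inv(BOX)@np.r_[s['tcp_pos'],1];print(b,s['gripper_width'],s['contact_force'],s['time_s'])
snap('scene','d3.png',(260,60,460,300),2.5)
```

```text
[3.47906505e-02 2.97915144e-04 2.19203774e-01 1.00000000e+00] 0.009879241417270122 [ 2.12682313 -4.93133248  1.68622099] 55.2833
```

View pics/d3.png

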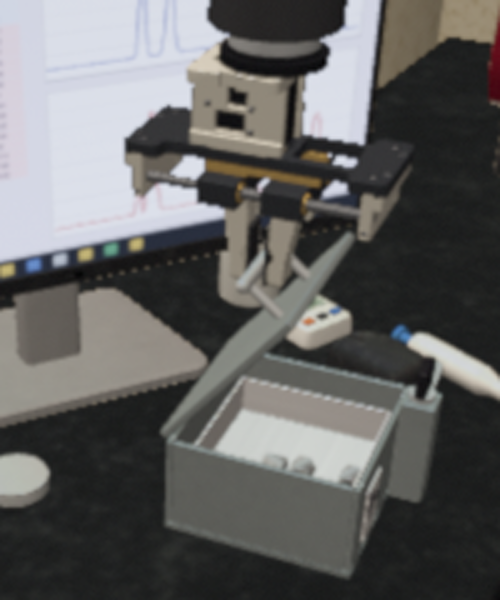

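Emit:
step_arm:
  steps:
    - [[0.12,0.31,0],0]
    - [[0.13,0.3,0],0]
    - [[0.15,0.3,0],0]
    - [[0.16,0.29,0],0]
    - [[0.18,0.28,0],0]
    - [[0.19,0.27,0],0]
    - [[0.21,0.26,0],0]
    - [[0.22,0.25,0],0]
    - [[0.23,0.24,0],0]
    - [[0.24,0.23,0],0]

```text
time_s: 56.17
tcp_pos: [0.4772, -0.2016, 0.1825]
eef_rot: [93.7, 90.0, -169.3]
contact_force: [1.7, -3.9, 2.9]
gripper_width: 0.0103
```

Emit:
step_arm:
  steps:
    - [[0.25,0.22,0],0]
    - [[0.26,0.2,0],0]
    - [[0.27,0.19,0],0]
    - [[0.28,0.18,0],0]
    - [[0.29,0.16,0],0]
    - [[0.3,0.15,0],0]

```text
time_s: 56.67
tcp_pos: [0.4554, -0.2042, 0.1493]
eef_rot: [77.1, 90.0, 174.2]
contact_force: [1.0, -4.8, 1.7]
gripper_width: 0.0105
```

Run:
```python
from h import *
s,M=tool();b=np.linalg.inv(BOX)@np.r_[s['tcp_pos'],1];print(b,s['gripper_width'],s['contact_force'],s['time_s'])
snap('scene','d4.png',(260,60,460,300),2.5)
```

```text
[-4.12165607e-02  8.91347069e-04  1.49282697e-01  1.00000000e+00] 0.01051852533848493 [ 0.97728635 -4.81937098  1.71557234] 56.6667
```

View pics/d4.png

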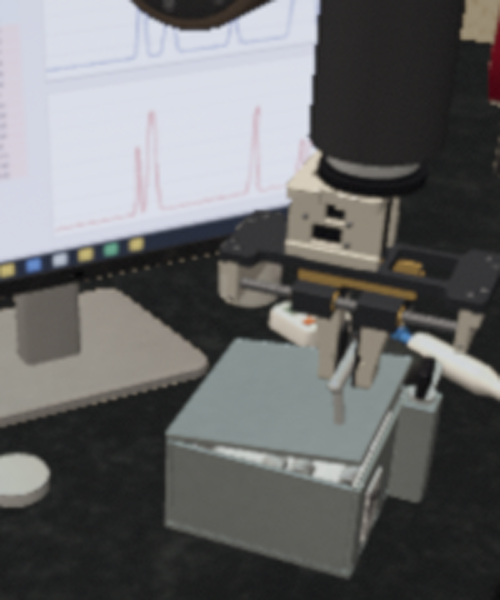

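Emit:
step_arm:
  steps:
    - [[0.25,0.11,0],0]
    - [[0.25,0.11,0],0]
    - [[0.2,0.08,0],0]
    - [[0.1,0.03,0],0]
    - [[0,0,0],0]
    - [[0,0,0],0]

```text
time_s: 57.22
tcp_pos: [0.449, -0.2049, 0.1335]
eef_rot: [70.8, 89.9, 167.9]
contact_force: [-0.1, -4.3, -0.6]
gripper_width: 0.0098
```

Run:
```python
from h import *
s,M=tool();b=np.linalg.inv(BOX)@np.r_[s['tcp_pos'],1];print(b,s['gripper_width'],s['contact_force'],s['time_s'])
snap('scene','d5.png',(300,100,460,300),3)
```

```text
[-4.76309018e-02  9.79562367e-04  1.33547274e-01  1.00000000e+00] 0.009840313217679596 [-0.07508543 -4.34174038 -0.64291108] 57.2167
```

View pics/d5.png

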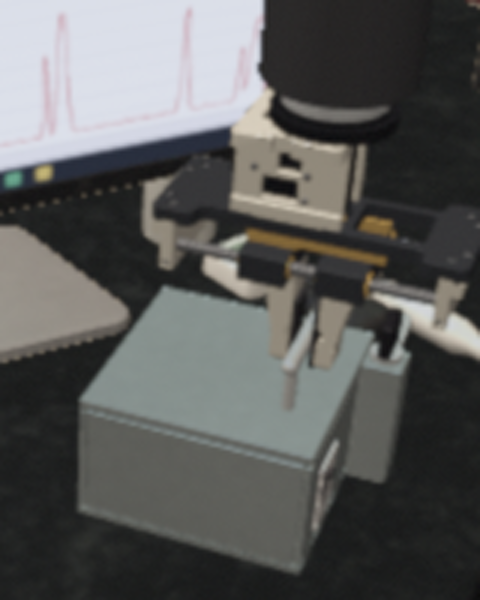

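Emit:
step_arm:
  steps:
    - [[0.1,0,0],0]
    - [[0.1,0,0],0]
    - [[0.1,0,0],0]
    - [[0,0,0],0]

```text
time_s: 57.6
tcp_pos: [0.449, -0.2055, 0.13]
eef_rot: [159.0, 89.9, -103.9]
contact_force: [-9.3, -1.5, 22.6]
gripper_width: 0.0103
```

Emit:
step_arm:
  steps:
    - [[0,0,0],0]
    - [[0,0,0],0]
    - [[0,0,0],0]
    - [[-0.3,0,0],0]
    - [[-0.8,0,0],0]
    - [[-1,0,0],0]
    - [[-1,0,0],0]
    - [[0,0,0],0]
  fingers: 0.68

```text
time_s: 58.27
tcp_pos: [0.4515, -0.2053, 0.1939]
eef_rot: [-109.3, 89.7, -12.3]
contact_force: [0.7, -0.6, 0.5]
gripper_width: 0.0282
```

Run:
```python
from h import *
plan(bw(-.092,-.05,.122),7.1)
snap('scene','d6.png',(300,100,460,300),3)
```

```text
cur [ 0.4515 -0.2053  0.1939] yaw -172.92 tilt 0.32 J [ -1.7   5.8 -26.    0.1 -57.8   8.7] t 58.2667
shift units in current axes [ 3.587  2.359 -2.508] turn units -0.003
```

View pics/d6.png

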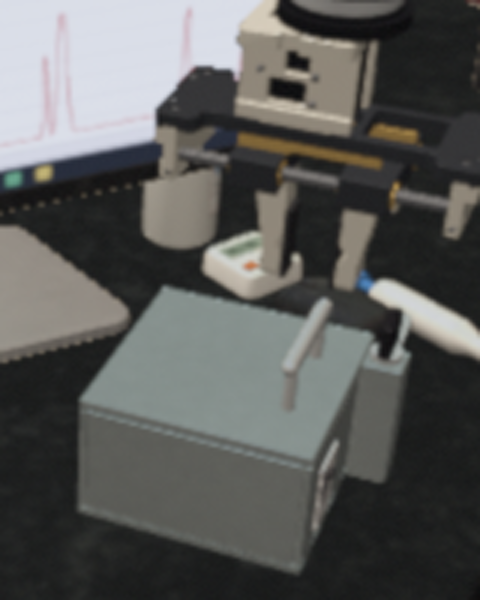

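Emit:
step_arm:
  steps:
    - [[0,0.79,-0.83],0]
    - [[0,0.79,-0.84],0]
    - [[0,0.78,-0.83],0]
    - [[0,0,0],0]
    - [[0.5,0,0],0]
    - [[0.8,0,0],0]
    - [[0.8,0,0],0]
    - [[0.8,0,0],0]
    - [[0.6,0,0],0]
    - [[0,0,0],0]

```text
time_s: 59.15
tcp_pos: [0.4084, -0.2594, 0.1171]
eef_rot: [57.4, 89.8, 154.5]
contact_force: [1.3, -0.2, -1.1]
gripper_width: 0.0281
```

Run:
```python
from h import *
plan(bw(-.092,-.05,.122),7.1); print(get_state()['contact_force'])
snap('scene','d7.png',(340,100,460,300),3)
```

```text
cur [ 0.4084 -0.2594  0.1171] yaw -172.95 tilt 0.15 J [ -9.1  10.1 -32.7  -0.1 -47.4  16.2] t 59.15
shift units in current axes [-0.247 -0.132 -0.094] turn units -0.009
[ 1.26199068 -0.15224011 -1.0766212 ]
```

View pics/d7.png

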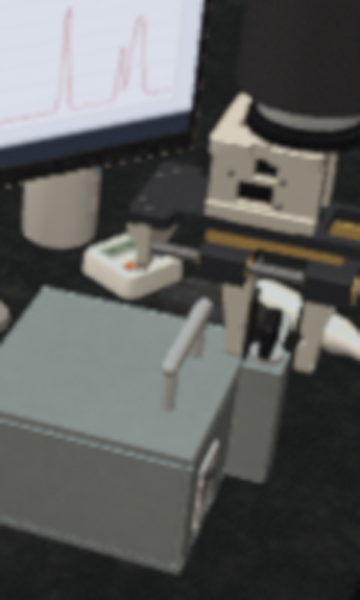

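Correct height and offset, then grip and turn.

Emit:
step_arm:
  steps:
    - [[-0.25,-0.13,-0.09],0]
    - [[0,0,0],0]
    - [[0,0,0],0]

```text
time_s: 59.45
tcp_pos: [0.4121, -0.262, 0.1259]
eef_rot: [-113.0, 89.9, -16.0]
contact_force: [0.1, 0.4, -0.5]
gripper_width: 0.0279
```

Emit:
step_arm:
  steps:
    - [[0,0,0],0]
    - [[0,0,0],0]
    - [[0,0,0],0]
    - [[0,0,0],0]
    - [[0,0,0],0]
    - [[0,0,0],0]
  fingers: 1
  grip_force: 25

```text
time_s: 59.95
tcp_pos: [0.4119, -0.2619, 0.1252]
eef_rot: [-106.4, 89.9, -9.3]
contact_force: [1.0, 1.9, 0.8]
gripper_width: 0.01
```

Emit:
step_arm:
  steps:
    - [[0,0,0],-0.7]
    - [[0,0,0],-0.7]
    - [[0,0,0],-0.7]
    - [[0,0,0],-0.7]
    - [[0,0,0],-0.7]
    - [[0,0,0],-0.7]
    - [[0,0,0],-0.7]
    - [[0,0,0],-0.7]
    - [[0,0,0],-0.7]
    - [[0,0,0],-0.7]
    - [[0,0,0],0]

```text
time_s: 60.87
tcp_pos: [0.4112, -0.2622, 0.1252]
eef_rot: [87.6, 90.0, -133.2]
contact_force: [-2.4, -2.2, 2.2]
gripper_width: 0.01
```

Run:
```python
from h import *
plan(bw(-.092,-.05,.122),7.1+86);s=get_state(); print(s['contact_force'],s['moment'],s['gripper_width'])
snap('scene','d8.png',(340,100,460,300),3)
```

```text
cur [ 0.4112 -0.2622  0.1252] yaw -130.78 tilt 0.04 J [ -9.3   9.7 -31.9   0.  -48.4  58.5] t 60.8667
shift units in current axes [ 0.158 -0.05   0.037] turn units -7.313
[-2.40251471 -2.17367464  2.19780482] [-0.78843339  0.59828982  0.00588938] 0.01001223139251082
```

View pics/d8.png

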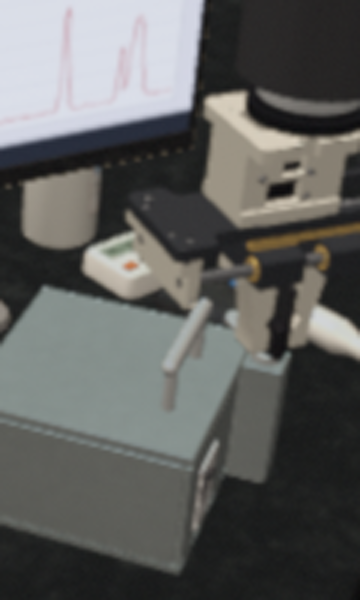

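Emit:
step_arm:
  steps:
    - [[0,0,0],-0.7]
    - [[0,0,0],-0.7]
    - [[0,0,0],-0.7]
    - [[0,0,0],-0.7]
    - [[0,0,0],-0.7]
    - [[0,0,0],-0.7]
    - [[0,0,0],-0.7]
    - [[0,0,0],-0.7]
    - [[0,0,0],-0.7]
    - [[0,0,0],-0.7]
    - [[0,0,0],-0.3]
    - [[0,0,0],0]

```text
time_s: 61.92
tcp_pos: [0.411, -0.2629, 0.1252]
eef_rot: [54.0, 89.9, -123.2]
contact_force: [-2.3, -8.6, 1.3]
gripper_width: 0.0102
```

Emit:
step_arm:
  steps:
    - [[0,0,0],0]
    - [[0,0,0],0]
    - [[0,0,0],0]
    - [[-0.3,0,0],0]
    - [[-1,0,0],0]
    - [[-1,0,0],0]
    - [[-1,0,0],0]
    - [[-1,0,0],0]
    - [[-1,0,0],0]
    - [[-1,0,0],0]
    - [[0,-1,0],0]
  fingers: 0.68

```text
time_s: 62.83
tcp_pos: [0.4126, -0.2437, 0.2552]
eef_rot: [152.0, 89.7, -25.2]
contact_force: [1.5, -0.2, 0.2]
gripper_width: 0.0281
```

Run:
```python
from h import *
plan([.3,-.55,.3],7.1+86);s=get_state(); print(s['contact_force'],s['moment'],s['gripper_width'])
snap('scene','d9.png',(310,100,470,300),3)
```

```text
cur [ 0.4126 -0.2437  0.2552] yaw -87.24 tilt 0.34 J [ -6.9   1.2 -22.6   0.1 -66.   99.6] t 62.8333
shift units in current axes [-2.229 15.034  6.347] turn units -0.057
[ 1.46143731 -0.24812136  0.2468729 ] [-0.03985278 -0.07983797 -0.02716662] 0.028103859354558905
```

View pics/d9.png

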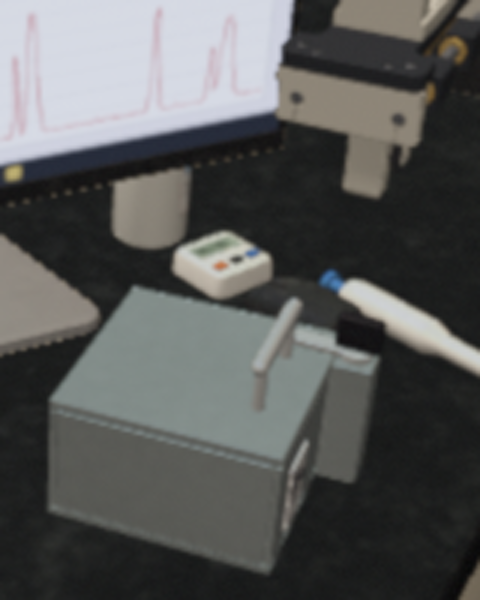

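Emit:
step_arm:
  steps:
    - [[-0.2,0.9,0.2],0]
    - [[-0.2,1,0.2],0]
    - [[-0.2,1,0.2],0]
    - [[-0.2,1,0.2],0]
    - [[-0.2,1,0.2],0]
    - [[-0.2,1,0.2],0]
    - [[-0.2,1,0.2],0]
    - [[-0.2,1,0.2],0]
    - [[-0.2,1,0.2],0]
    - [[-0.2,1,0.2],0]
    - [[-0.2,1,0.2],0]
    - [[0,1,0.2],0]
    - [[0,1,0.2],0]
    - [[0,0.5,0],0]
    - [[0,0,0],0]
    - [[0,0,0],0]

```text
time_s: 64.22
tcp_pos: [0.3717, -0.5119, 0.2944]
eef_rot: [-60.1, 89.9, 122.6]
contact_force: [1.3, 0.6, 0.0]
gripper_width: 0.028
```

Run:
```python
from h import *
im=capture('top');cv2.imwrite('pics/e1.png',im);cv2.imwrite('pics/e1z.png',cv2.resize(im[200:350,140:450],None,fx=2.58,fy=2.58,interpolation=cv2.INTER_CUBIC))
cv2.imwrite('pics/e1c.png',cv2.resize(im[220:330,150:260],None,fx=5,fy=5,interpolation=cv2.INTER_CUBIC))
snap('scene','e1s.png')
print(get_state()['tcp_pos'],get_state()['time_s'])
```

```text
[ 0.37192685 -0.51134244  0.29495519] 64.3167
```

View pics/e1z.png

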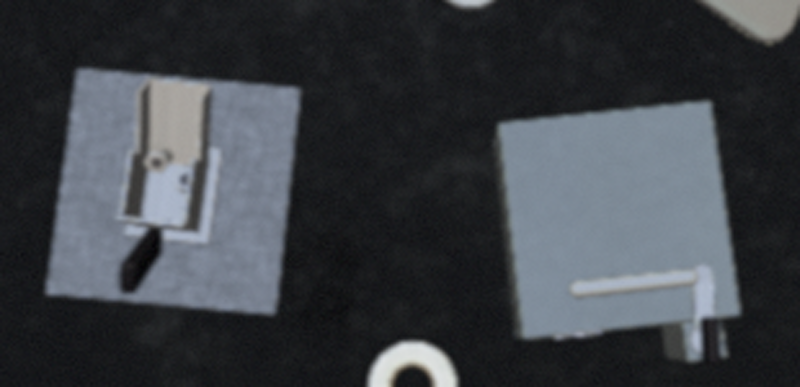

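View pics/e1c.png

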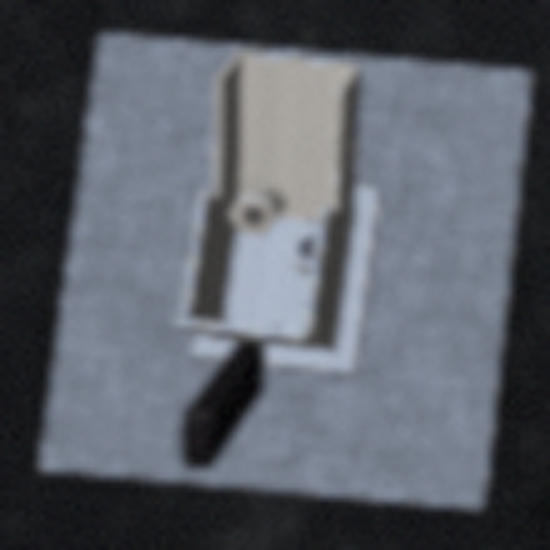

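View pics/e1s.png

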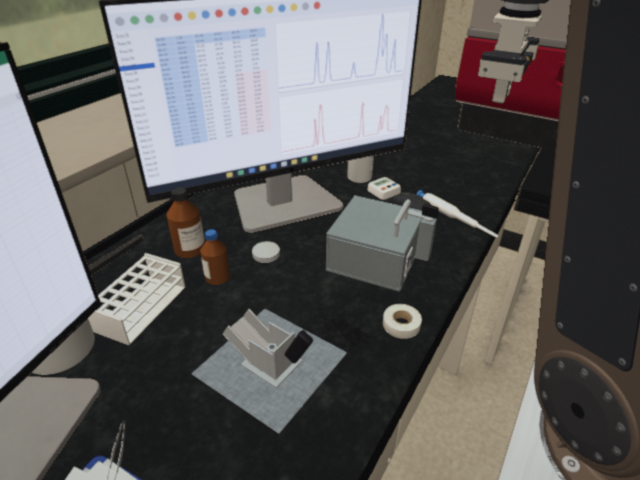

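Run:
```python
from fit import *
w=unproj('top',(412.5,303.8),.1);q=np.linalg.inv(BOX)@np.r_[w,1];d=q[:2]-[-.092,-.05];print('latch',np.arctan2(d[0],-d[1]),np.hypot(*d))
a,b=.038,.033; tc=lambda u,v:(u/5+150-.4,v/5+220-.4)
print(fit([('top',tc(377,190),(a,-b,.004)),('top',tc(352,370),(-a,-b,.004)),('top',tc(196,452),(-.071,0,.1107))],[.51,.14,-5],.003))
# lid corners shut check
for c in[(-.078,.078,.0945),(-.078,-.078,.0945)]: print(proj('top',bw(*c)))
print(proj('scene',[bw(-.078,.078,.0945),bw(-.078,.078,.0985)]))
im=cv2.imread('pics/e1s.png');a0=cv2.imread('pics/scene0.png')
print('lid region diff',np.abs(im[195:290,325:405].astype(int)-a0[195:290,325:405]).mean())
```

```text
latch 1.4485171272758874 0.05042651080641659
(array([ 0.51368365,  0.14060873, -3.28130342]), array([[-0.7,  0.3],
       [ 0.2,  1.4],
       [ 0.4, -1.5]]))
[[341.8298374  330.97031772]]
[[426.25730927 322.38928772]]
[[403.53659289 252.96334065]
 [403.76812925 251.22493475]]
lid region diff 0.41100877192982455
```

Latch ≈1.45 rad, the lid region matches the initial shut picture, and the cup is within 5 mm of the mat centre. Handing in.

```bash
python3 -c "
from plant import *
print(close_job())"
```

```text
the job is handed in; nothing more can be done
None
```

The counterweight job is done and handed in at about 64 s. Three nuts are in the pan and the two nuts I could see left are in the cup. The cup is back on its mat, and the lid is shut with the latch across it. No verdict was reported.

**How the cup was tilted:** the interface only turns the tool about its own finger axis, so the tool could not tip the cup. I gripped the handle lightly, so the pads acted as a hinge. The cup's foot edge hooked on the left rim of the box, and moving the gripper in an arc tipped the cup to about 58° and back.

**Last checks (from the camera pictures):**
- **Pan:** three nuts were visible in it before the lid was closed. The pan rim had dropped about 3.5 pixels, which matches three nuts (about 9 mm).
- **Cup:** it stands upright about 4 mm from the mat's centre. One nut is on the cup floor and one at the foot of the chute, and none is visible outside.
- **Lid and latch:** the box looks the same as in the first picture with the lid shut. The latch measures about 1.45 rad.
- **Other objects:** the dish and the bottle look unmoved in the last picture.

**Not confirmed:** the nut total is from the pictures (three plus two). The noisy wrist-force readings suggested five or six nuts. I did not look in the pan again after closing the lid.

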